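Load the ore wagon from the lever-gated hopper and tamp the load level

TASK

Load the model ore wagon: tip the scoopful of ore lumps into the hopper and put the lumps lying loose on the bench in with them, so that the whole load lies in the hopper behind its shut gate. Then push the spring-centred lever to the left and hold it over until every lump has run down into the wagon, and let it spring back to the middle. Finally press the load down level in the wagon, one layer deep, with the flat wooden tamper, and leave tamper and empty scoop standing upright on the bench, without disturbing the glue bottle, relay case or tape roll.

Things in the scene. Friction and masses are not known exactly. Their poses are not given: they have to be found in the camera images.
- stand: loading stand fixed to the bench, turned a little about z: plywood base 130 (x) x 370 (y) mm, 8 mm thick; origin on the bench under the wagon's middle; +x points away from the robot, +y left, +z up. On it, left to right: hopper (+y), wagon (y 0), lever pedestal (y -150 mm, 44 x 44 mm, top at z 48 mm)
- wagon_floor (a point): middle of the inner floor of the wagon, an open dark steel tub; 20 mm above the bench, axes as the stand's. Inside 84 (x) x 84 (y) mm, walls 3 mm thick with their tops 40 mm above this floor (36 mm at the two ends)
- hopper_mouth (a point): middle of the open top of the aluminium hopper, at stand (0, 97, 164) mm. The opening is 76 mm wide in x and reaches from the gate (y +54) to the rear edge (y +142). The floor slopes at 45 degrees from z 73 at the gate to z 161 at the rear and ends in a lip over the wagon; side walls to z 164, two gate posts to z 166 mm
- gate_top (a point): middle of the top edge of the hopper's upright steel gate, at stand (0, 52, 166) mm when shut; it slides up by as much as 90 mm as the lever is pushed left, and down through a slot as it is pushed right
- lever (a joint): valve lever of the gate, rad: 0 upright, where its spring centres it; + = top pushed left (stand +y, toward the wagon), - = right; stops at +0.6 and -0.2. Hinged about the stand's x axis at stand (0, -150, 40) mm. Spring 1.6 N m/rad, about 10 N at the ball when full over. Gate lift 150 mm per rad: 60 mm at 0.4, 90 at 0.6; pushed right it only sinks 30 mm. Let go, it returns to 0 and the gate shuts
- lever_ball (a point): middle of the black ball (28 mm across) on top of the lever, 94 mm from its hinge, 134 mm above the bench when upright; the rod below it is 10 mm thick
- scoop: loose white charging scoop, 100 g: flat floor 85 (x) x 58 (y) mm, 3 mm thick, upright walls 46 mm high at -x, +x and +y, and on its -y side a spout that slopes out at 45 degrees to a lip; inside floor 80 x 54 mm. Origin under the middle of the floor, z up when standing
- scoop_handle (a point): middle of the part to grip of the scoop's grey twelve-sided bar handle: 16 mm across flats (a flat every 30 degrees, one straight up), 62 mm long along the scoop's x axis, sticking out to scoop -x; this point is 76 mm from the scoop's origin in -x and 40 mm above its underside
- scoop_lip (a point): middle of the lip of the scoop's spout, 75 mm from the scoop's origin in -y and 48 mm up; pour over this lip by tipping the scoop about its x axis by 75 to 90 degrees; its inside is slick
- tamper: loose wooden tamper, 150 g, standing on its flat face: plate 68 (x) x 68 (y) mm, 10 mm thick, post 20 mm thick, square grip 24 x 24 mm from 65 to 115 mm above the face. Origin in the middle of the underside of the plate, z up the handle
- tamper_grip (a point): on the tamper's axis at the height to grip, 95 mm above its flat face
- glue: bystander: glue bottle 23 mm across, 90 mm tall, standing behind; origin at its underside
- relay: bystander: dark relay case 84x56x31 mm; origin at its underside
- tape: bystander: roll of black tape 62 mm across, 19 mm high; origin at its underside
- lump_1: hard rust-brown ore lump, a smooth eight-sided barrel 23.6 mm across and 22 mm tall, 16 g, fairly slippery (slides on a 45 degree slope); origin at its middle. Starts in the scoop; may be absent (5 or 6 of lump_1 to lump_6 are there)
- lump_2: hard rust-brown ore lump, a smooth eight-sided barrel 23.6 mm across and 22 mm tall, 16 g, fairly slippery (slides on a 45 degree slope); origin at its middle. Starts in the scoop; may be absent (5 or 6 of lump_1 to lump_6 are there)
- lump_3: hard rust-brown ore lump, a smooth eight-sided barrel 23.6 mm across and 22 mm tall, 16 g, fairly slippery (slides on a 45 degree slope); origin at its middle. Starts in the scoop; may be absent (5 or 6 of lump_1 to lump_6 are there)
- lump_4: hard rust-brown ore lump, a smooth eight-sided barrel 23.6 mm across and 22 mm tall, 16 g, fairly slippery (slides on a 45 degree slope); origin at its middle. Starts in the scoop; may be absent (5 or 6 of lump_1 to lump_6 are there)
- lump_5: hard rust-brown ore lump, a smooth eight-sided barrel 23.6 mm across and 22 mm tall, 16 g, fairly slippery (slides on a 45 degree slope); origin at its middle. Starts in the scoop; may be absent (5 or 6 of lump_1 to lump_6 are there)
- lump_6: hard rust-brown ore lump, a smooth eight-sided barrel 23.6 mm across and 22 mm tall, 16 g, fairly slippery (slides on a 45 degree slope); origin at its middle. Starts in the scoop; may be absent (5 or 6 of lump_1 to lump_6 are there)
- lump_7: hard rust-brown ore lump, a smooth eight-sided barrel 23.6 mm across and 22 mm tall, 16 g, fairly slippery (slides on a 45 degree slope); origin at its middle. Starts loose on the bench; may be absent (1 to 3 of lump_7 to lump_9 are there)
- lump_8: hard rust-brown ore lump, a smooth eight-sided barrel 23.6 mm across and 22 mm tall, 16 g, fairly slippery (slides on a 45 degree slope); origin at its middle. Starts loose on the bench; may be absent (1 to 3 of lump_7 to lump_9 are there)
- lump_9: hard rust-brown ore lump, a smooth eight-sided barrel 23.6 mm across and 22 mm tall, 16 g, fairly slippery (slides on a 45 degree slope); origin at its middle. Starts loose on the bench; may be absent (1 to 3 of lump_7 to lump_9 are there)

How it is judged:
On the way, in this order (a step that is already met when the one before it is completed fails the run):
1. every lump lies in the hopper, behind the shut gate (lever within 0.15 rad of the middle) (x of lump_1 in the frame of stand between -0.039 and 0.039 m and y of lump_1 in the frame of stand between 0.038 and 0.147 m and z of lump_1 in the frame of stand between 0.06 and 0.2 m and x of lump_2 in the frame of stand between -0.039 and 0.039 m and y of lump_2 in the frame of stand between 0.038 and 0.147 m and z of lump_2 in the frame of stand between 0.06 and 0.2 m and x of lump_3 in the frame of stand between -0.039 and 0.039 m and y of lump_3 in the frame of stand between 0.038 and 0.147 m and z of lump_3 in the frame of stand between 0.06 and 0.2 m and x of lump_4 in the frame of stand between -0.039 and 0.039 m and y of lump_4 in the frame of stand between 0.038 and 0.147 m and z of lump_4 in the frame of stand between 0.06 and 0.2 m and x of lump_5 in the frame of stand between -0.039 and 0.039 m and y of lump_5 in the frame of stand between 0.038 and 0.147 m and z of lump_5 in the frame of stand between 0.06 and 0.2 m and x of lump_6 in the frame of stand between -0.039 and 0.039 m and y of lump_6 in the frame of stand between 0.038 and 0.147 m and z of lump_6 in the frame of stand between 0.06 and 0.2 m and x of lump_7 in the frame of stand between -0.039 and 0.039 m and y of lump_7 in the frame of stand between 0.038 and 0.147 m and z of lump_7 in the frame of stand between 0.06 and 0.2 m and x of lump_8 in the frame of stand between -0.039 and 0.039 m and y of lump_8 in the frame of stand between 0.038 and 0.147 m and z of lump_8 in the frame of stand between 0.06 and 0.2 m and x of lump_9 in the frame of stand between -0.039 and 0.039 m and y of lump_9 in the frame of stand between 0.038 and 0.147 m and z of lump_9 in the frame of stand between 0.06 and 0.2 m and value of joint lever between -0.15 and 0.15 rad), for 0.3 s.
2. the lever is pushed left past 0.4 rad and held there for 1 s (value of joint lever above 0.4 rad), for 1 s.
3. the lever has sprung back to the middle and every lump is in the wagon (x of lump_1 in the frame of stand between -0.045 and 0.045 m and y of lump_1 in the frame of stand between -0.045 and 0.048 m and z of lump_1 in the frame of stand between 0.02 and 0.09 m and x of lump_2 in the frame of stand between -0.045 and 0.045 m and y of lump_2 in the frame of stand between -0.045 and 0.048 m and z of lump_2 in the frame of stand between 0.02 and 0.09 m and x of lump_3 in the frame of stand between -0.045 and 0.045 m and y of lump_3 in the frame of stand between -0.045 and 0.048 m and z of lump_3 in the frame of stand between 0.02 and 0.09 m and x of lump_4 in the frame of stand between -0.045 and 0.045 m and y of lump_4 in the frame of stand between -0.045 and 0.048 m and z of lump_4 in the frame of stand between 0.02 and 0.09 m and x of lump_5 in the frame of stand between -0.045 and 0.045 m and y of lump_5 in the frame of stand between -0.045 and 0.048 m and z of lump_5 in the frame of stand between 0.02 and 0.09 m and x of lump_6 in the frame of stand between -0.045 and 0.045 m and y of lump_6 in the frame of stand between -0.045 and 0.048 m and z of lump_6 in the frame of stand between 0.02 and 0.09 m and x of lump_7 in the frame of stand between -0.045 and 0.045 m and y of lump_7 in the frame of stand between -0.045 and 0.048 m and z of lump_7 in the frame of stand between 0.02 and 0.09 m and x of lump_8 in the frame of stand between -0.045 and 0.045 m and y of lump_8 in the frame of stand between -0.045 and 0.048 m and z of lump_8 in the frame of stand between 0.02 and 0.09 m and x of lump_9 in the frame of stand between -0.045 and 0.045 m and y of lump_9 in the frame of stand between -0.045 and 0.048 m and z of lump_9 in the frame of stand between 0.02 and 0.09 m and value of joint lever between -0.08 and 0.08 rad), for 0.2 s.
4. the tamper's flat face presses on the lumps in the wagon, upright and down to within 32 mm of the wagon floor ((contact force between tamper and lump_1 above 2 N or contact force between tamper and lump_2 above 2 N or contact force between tamper and lump_3 above 2 N or contact force between tamper and lump_4 above 2 N or contact force between tamper and lump_5 above 2 N or contact force between tamper and lump_6 above 2 N or contact force between tamper and lump_7 above 2 N or contact force between tamper and lump_8 above 2 N or contact force between tamper and lump_9 above 2 N) and z of tamper in the frame of stand below 0.052 m and angle between tamper's own z axis and vertical below 0.2 rad and x of tamper in the frame of stand between -0.03 and 0.03 m and y of tamper in the frame of stand between -0.03 and 0.03 m), for 0.1 s.
At the end, for the whole second after the job is handed in: every lump lies in the wagon in one layer (its middle less than 18 mm above the wagon floor), the lever is within 0.08 rad of upright, tamper and scoop stand upright on the bench (within 0.12 rad), the tamper out of the wagon, through a whole second (x of lump_1 in the frame of stand between -0.043 and 0.043 m and y of lump_1 in the frame of stand between -0.043 and 0.043 m and z of lump_1 in the frame of stand between 0.02 and 0.038 m and x of lump_2 in the frame of stand between -0.043 and 0.043 m and y of lump_2 in the frame of stand between -0.043 and 0.043 m and z of lump_2 in the frame of stand between 0.02 and 0.038 m and x of lump_3 in the frame of stand between -0.043 and 0.043 m and y of lump_3 in the frame of stand between -0.043 and 0.043 m and z of lump_3 in the frame of stand between 0.02 and 0.038 m and x of lump_4 in the frame of stand between -0.043 and 0.043 m and y of lump_4 in the frame of stand between -0.043 and 0.043 m and z of lump_4 in the frame of stand between 0.02 and 0.038 m and x of lump_5 in the frame of stand between -0.043 and 0.043 m and y of lump_5 in the frame of stand between -0.043 and 0.043 m and z of lump_5 in the frame of stand between 0.02 and 0.038 m and x of lump_6 in the frame of stand between -0.043 and 0.043 m and y of lump_6 in the frame of stand between -0.043 and 0.043 m and z of lump_6 in the frame of stand between 0.02 and 0.038 m and x of lump_7 in the frame of stand between -0.043 and 0.043 m and y of lump_7 in the frame of stand between -0.043 and 0.043 m and z of lump_7 in the frame of stand between 0.02 and 0.038 m and x of lump_8 in the frame of stand between -0.043 and 0.043 m and y of lump_8 in the frame of stand between -0.043 and 0.043 m and z of lump_8 in the frame of stand between 0.02 and 0.038 m and x of lump_9 in the frame of stand between -0.043 and 0.043 m and y of lump_9 in the frame of stand between -0.043 and 0.043 m and z of lump_9 in the frame of stand between 0.02 and 0.038 m and value of joint lever between -0.08 and 0.08 rad and angle between each of tamper, scoop's own z axis and vertical below 0.12 rad and height (world z) of tamper between -0.01 and 0.012 m and height (world z) of scoop between -0.01 and 0.012 m and horizontal distance between tamper and wagon_floor above 0.1 m); the robot touches nothing.
It fails at once if the glue bottle, relay case or tape roll is pushed more than 30 mm or knocked over (distance of any of glue, relay, tape from where it was at the start of the episode above 0.03 m or angle between glue's own z axis and vertical above 0.5 rad).
Of lump_1, lump_2, lump_3, lump_4, lump_5, lump_6 only 5 to 6 are there at a start; the rules pass over those that are not, and their reading is None.
Of lump_7, lump_8, lump_9 only 1 to 3 are there at a start; the rules pass over those that are not, and their reading is None.
At some moment in a run one of tamper, lump_7, lump_8, lump_9 may be knocked a few centimetres aside while the robot is not near it.
It also fails if it takes over 210 s, if anything falls off the work surface, if the arm or the gripper's body presses on something with over 40 N, if the wrist force passes 120 N, or if a joint passes its speed limit or range.

ROBOT

A 6-joint arm with a two-finger parallel gripper is mounted at the origin on a cart in front of the work surface, level with it; the furniture and walls round the work are solid. World frame = base frame: x ahead of the robot, y to its left, z up, the work surface at z = 0. Lengths are in m, angles in rad, forces in N, time in s.
With the tool pointing down it reaches from about 0.35 to 0.85 m from the base axis. Payload 8.1 kg.
Tool frame: the origin (TCP) lies at the centre of the arm's flange, where the gripper is bolted on; the fingertips stand 186 mm ahead of it and the grasp point (between the pads) lies 167 mm ahead of it (robot.grasp_offset is the distance from the TCP to the grasp point, in m); z points along the fingers, y is the line along which they close (so a half turn about z gives the same grasp; the last joint's range is limited). The gripper opens to 93 mm and grips with 3 to 60 N. Pads are 15 mm wide; open, the fingers measure 128 mm over their backs; the gripper's body (75 mm by 188 mm) begins 65 mm behind the grasp point.
Start: joints at [-1.222, 0.13, 1.488, -0, 1.523, -0.085], TCP at [0.252, -0.544, 0.405] pointing down, gripper open.
Joint ranges: [-2.96, 2.96], [-0.89, 2.26], [0.02, 2.5], [-1.34, 4.48], [0, 2.73], [-2.66, 2.66]. Speed limits (rad/s): [2.39, 2.39, 2.79, 3.14, 3.14, 3.14].

INTERFACE

Orientations are given as a rotation vector (axis times angle).
In Python, from plant import robot gives the robot as it stands.
- The arm moves only by the tool drive_tool, never from a script. Its argument "moves" is one flat list of numbers, 7 for each row, row after row: the finger opening in mm, from 0 to 93, then the shift along the tool's x, y, z in mm, then the turn, a rotation vector about the tool's x, y, z in degrees. A call has 1 to 8 rows; each row shifts and turns the commanded pose from where the row before left it, along the tool's axes as they then stand; what a row does not reach is not made up. A row lasts 1/10 s, in which the tool goes at most 50 mm and 8.59 degrees, less where a joint would pass 70% of its speed; a pose out of reach is approached as far as the arm can. A call is refused whole if a number of a shift passes 50 or a number of a turn 8.59, either way. A call with a gripper value outside its range is refused whole. The fingers move at their own pace and stop on an object; "grip_force" is the grip in N (left out, the last holds). Time passes only in rows, so rows that do not move let the fingers close. It gives the time, the measured TCP pose, the force, the opening and the grip force at its end, in the units of the state.
- robot.read_state(): the state, without advancing time (a new reading comes with each control period).
- robot.read_camera(name): name is "side" or "top"; returns a dict with "color" (400x640x3 uint8, red, green, blue), "depth" (400x640 float32, m along the optical axis (not along the pixel's ray), 0 where there is no reading), "mtx" (3x3 intrinsics, pixels), "dist_coeffs" ([k1, k2, p1, p2, k3] as OpenCV has them; the pictures are not rectified), "R" (3x3) and "t" (3): a world point X has camera coordinates R X + t. Camera axes: x right, y down, z forward; pixel columns grow to the right and rows downward; lengths in m; the calibration is good to about 2 mm. A picture is of the moment at which its call begins.
- robot.close_job(): hands the job in; it is judged then, once.
The state is a dict: "t": time; "q": joint angles; "dq": joint speeds; "joint_torque": joint torques, N m; "tool_pos": TCP position; "orientation": TCP orientation; "force": force on the tool from outside, world axes, zero at the start; "wrist_torque": the same for the moment, N m; "opening": finger opening in m; "gripper_force": force on a finger pad.
Only numpy, scipy, OpenCV 4.12 (cv2) and the standard library are available. Lean on these libraries where they do the work, as an engineer would, in place of code of your own. Each camera call takes 0.05 s, during which the arm holds its last target. There are 200 camera calls.

## Working session

There is one attempt and no reset: what is moved stays moved. The work goes in short steps, Python scripts to look and compute and a tool call to move; the robot and the scene stay as the last step left them, time stands still between calls to the robot, and variables do not carry over. Pictures are saved under pics/ and viewed, at most 17 in all, crops included, and the job is handed in when it is done.

Besides the shell and the picture viewer there is one more tool, called after ">>>" in YAML: its name, and indented under it one key for each argument. drive_tool: Moves the arm, as the interface text tells. Its arguments: {"type":"object","properties":{"moves":{"type":"array","items":{"type":"number"}},"grip_force":{"type":"number"}},"required":["moves"]}

```bash
ls; mkdir -p pics; cat > h.py <<'E'
import numpy as np, cv2
from plant import robot
from scipy.spatial.transform import Rotation as Ro
def shot(n,f):
    c=robot.read_camera(n); cv2.imwrite('pics/'+f,c['color'][:,:,::-1]); np.savez('pics/'+f[:-4],**c); return c
def world(c):
    u,v=np.meshgrid(np.arange(640),np.arange(400))
    p=np.stack([u,v],-1).reshape(-1,1,2).astype(float)
    n=cv2.undistortPoints(p,c['mtx'],c['dist_coeffs']).reshape(400,640,2)
    d=c['depth'][...,None]
    X=np.concatenate([n*d,d],-1)
    return (X-c['t'])@c['R']
E
python3 - <<'E'
from h import *
for n in('top','side'):
    c=shot(n,n+'0.png'); print(n,c['mtx'].tolist(),c['R'].round(3).tolist(),c['t'], -c['R'].T@c['t'])
print(robot.read_state())
E
```

```text
pics
top [[467.5298871699301, 0.0, 319.1993430493406], [0.0, 467.5298871699301, 204.60944397397978], [0.0, 0.0, 1.0]] [[0.197, -0.98, -0.008], [-0.929, -0.184, -0.32], [0.312, 0.071, -0.947]] [-0.14276955  0.56568409  1.33502137] [ 0.13678907 -0.1305211   1.44461645]
side [[382.456750488418, 0.0, 323.6925673801577], [0.0, 382.456750488418, 202.45337556006766], [0.0, 0.0, 1.0]] [[-0.545, -0.838, -0.001], [-0.322, 0.21, -0.923], [0.774, -0.503, -0.384]] [0.27628483 0.30837147 0.75424392] [-0.33408697  0.54644111  0.5745417 ]
{'t': 0.1, 'q': array([-1.22238733e+00,  1.31065562e-01,  1.48913208e+00, -1.17030821e-06,
        1.52299149e+00, -8.53946713e-02]), 'dq': array([-1.34393152e-03, -1.25893483e-03, -3.26445418e-03,  1.01120603e-03,
       -8.43368921e-05,  1.07403420e-03]), 'joint_torque': array([ 1.32814694e-03, -5.61340714e+01, -4.93095267e+01,  7.71130621e-02,
        2.90873641e-02, -1.40573125e-04]), 'tool_pos': array([ 0.25215113, -0.54422916,  0.40382513]), 'orientation': array([-3.06643611e+00, -6.75746232e-01,  3.30490690e-04]), 'force': array([-0.27748736, -0.10023469,  0.7250189 ]), 'wrist_torque': array([-0.00479478, -0.01594227,  0.01633531]), 'gripper_force': 0.0, 'opening': 0.09280696351299854}
```

View pics/top0.png

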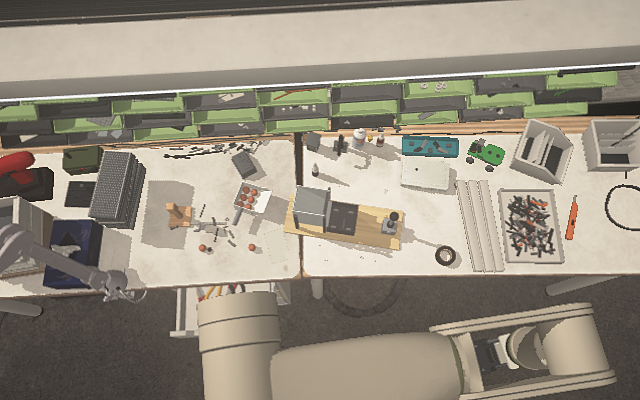

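View pics/side0.png

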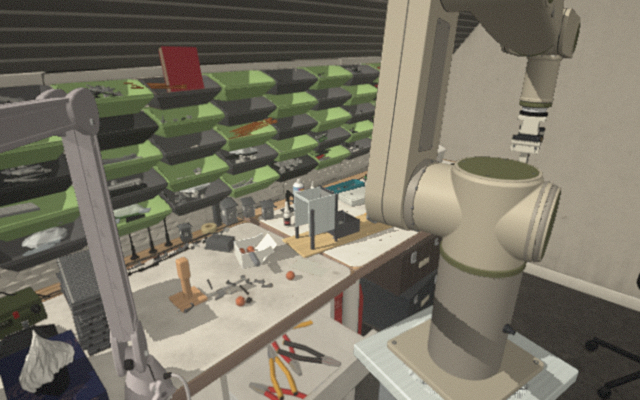

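Top view: scoop with 6 lumps at (252,197), tamper (178,213), loose lumps (202,248) and (252,247), hopper (312,205), wagon (342,217), lever (392,218), tape (445,255), relay (245,165), glue (315,170). Enlarge for detail.

```bash
python3 - <<'E'
from h import *
c=dict(np.load('pics/top0.npz')); W=world(c)
# orthographic: 1px = 1mm ; image right=-y, up=+x
im=np.zeros((450,800,3),np.uint8); H=np.full((450,800),-9.)
cr=c['color'][:,:,::-1]
crop=cr[150:275,160:460]; cv2.imwrite('pics/crop0.png',cv2.resize(crop,None,fx=2.6,fy=2.6,interpolation=cv2.INTER_CUBIC))
hsv=cv2.cvtColor(cr,cv2.COLOR_BGR2HSV)
m=((hsv[...,0]<12)&(hsv[...,1]>110)&(hsv[...,2]>50)).astype(np.uint8); m[:150]=0;m[275:]=0;m[:,:160]=0;m[:,300:]=0
n,l,s,ce=cv2.connectedComponentsWithStats(m)
for i in range(1,n):
    if s[i,4]>8: print(ce[i].round(1),s[i],np.median(W[l==i],0).round(4))
for name,(u,v) in dict(tape=(445,246),glue=(315,168),relay=(245,165),ball=(393,215),tampertop=(176,210),bench=(280,250)).items(): print(name,W[v,u].round(3))
E
```

```text
[245.8 189.8] [243 187   6   7  26] [0.609  0.2194 0.0244]
[253.7 192.4] [251 190   6   6  27] [0.6059 0.1921 0.0235]
[243.  197.3] [241 195   5   6  26] [0.5821 0.2222 0.0225]
[250.6 199.4] [248 197   6   6  29] [0.5788 0.1964 0.0235]
[239.9 204. ] [237 202   6   5  20] [0.557  0.2253 0.0268]
[247.7 206.3] [245 204   6   5  22] [0.5537 0.2003 0.0267]
[201.2 247.6] [199 245   6   6  28] [0.3954 0.3097 0.0211]
[251. 247.] [249 244   5   7  29] [0.4272 0.1571 0.0218]
tape [ 0.549 -0.434  0.021]
glue [0.711 0.011 0.064]
relay [0.69  0.242 0.032]
ball [ 0.576 -0.25   0.144]
tampertop [0.484 0.4   0.081]
bench [ 0.441  0.07  -0.002]
```

View pics/crop0.png

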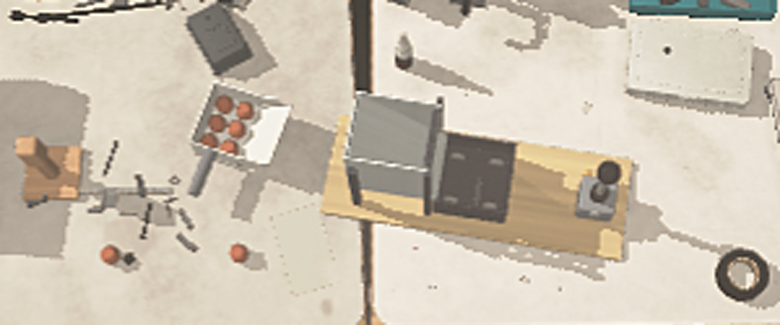

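Crop shows the scoop (spout to the right, handle near), tamper at crop (40,165), the stand with hopper (390,150), wagon (475,175), lever (600,195), glue (403,50), relay (218,40), tape (742,275). Now fit poses.

```bash
cat >> h.py <<'E'
def near(W,x0,x1,y0,y1,z0,z1): return (W[...,0]>x0)&(W[...,0]<x1)&(W[...,1]>y0)&(W[...,1]<y1)&(W[...,2]>z0)&(W[...,2]<z1)
def rect(P):
    r=cv2.minAreaRect((P[:,:2]*1000).astype(np.float32)); return r, cv2.boxPoints(r).round(0).tolist()
E
python3 - <<'E'
from h import *
c=dict(np.load('pics/top0.npz')); W=world(c); hsv=cv2.cvtColor(c['color'],cv2.COLOR_RGB2HSV)
b=near(W,.42,.7,-.35,.17,.005,.013)&(hsv[...,1]>60)&(hsv[...,0]>8)&(hsv[...,0]<30)
b=cv2.morphologyEx(b.astype(np.uint8),cv2.MORPH_OPEN,np.ones((2,2)))>0
print('base',b.sum(),rect(W[b]), np.median(W[b][:,2]))
h=near(W,.42,.75,-.05,.2,.155,.175); print('hop',h.sum(),rect(W[h]))
w=near(W,.42,.75,-.17,.06,.05,.065)&(hsv[...,2]<110); print('wag',w.sum(),rect(W[w]))
ball=near(W,.5,.62,-.3,-.2,.12,.16); print('ball',ball.sum(),W[ball].mean(0),W[ball].max(0),W[ball].min(0))
s=near(W,.5,.68,.08,.27,.038,.056); print('scoop',s.sum(),rect(W[s]))
white=near(W,.5,.68,.08,.27,.006,.056)&(hsv[...,1]<60)&(hsv[...,2]>140);print('scoopw',white.sum(),rect(W[white]))
hd=near(W,.44,.58,.15,.27,.036,.056)&(hsv[...,2]<165);print('handle',hd.sum(),rect(W[hd]))
t=near(W,.4,.58,.33,.5,.006,.016)&(hsv[...,1]>60);print('tamper plate',t.sum(),rect(W[t]))
t=near(W,.4,.58,.33,.5,.1,.13);print('tamper top',t.sum(),W[t].mean(0),rect(W[t]))
np.set_printoptions(linewidth=250)
print((W[186:222,236:276:2,2]*1000).astype(int))
E
```

```text
base 1417 (((385.88897705078125, -120.08876037597656), (498.6318054199219, 369.7584228515625), 2.1508424282073975), [[130.0, 55.0], [144.0, -314.0], [642.0, -295.0], [628.0, 74.0]]) 0.008239765932551286
hop 252 (((571.10791015625, -4.239860534667969), (90.08560943603516, 92.2354965209961), 1.0844734907150269), [[525.0, 41.0], [527.0, -51.0], [617.0, -49.0], [615.0, 43.0]])
wag 98 (((567.15673828125, -55.11597442626953), (91.71968078613281, 184.37168884277344), 2.699808120727539), [[517.0, 35.0], [526.0, -149.0], [617.0, -145.0], [609.0, 39.0]])
ball 69 [ 0.57414744 -0.25329599  0.14277538] [ 0.58789184 -0.24119598  0.15089392] [ 0.56318069 -0.26599034  0.13270184]
scoop 277 (((561.2255859375, 190.94688415527344), (105.33232116699219, 129.08932495117188), 82.7375259399414), [[491.0, 147.0], [619.0, 131.0], [632.0, 235.0], [504.0, 251.0]])
scoopw 622 (((589.6121215820312, 175.77406311035156), (179.49951171875, 188.082275390625), 0.4037981331348419), [[499.0, 269.0], [501.0, 81.0], [680.0, 82.0], [679.0, 270.0]])
handle 105 (((522.3939819335938, 216.448974609375), (89.28530883789062, 76
[... 3510 characters left out ...]
    5    4   -3    3   -2    1    2 1444    2    5    4    0   -1   -2   -3    2]
 [  52   48   46   -2    2   -4    3    3   -5    0    4   -4    3    0   -4    5    0    3   -3    4]
 [  47   47   -1    0    3    1    5    4    0    2    1    3    0    0   -2    0    0   -2    2    1]
 [  49   39    2    0    5   -6    0    1    0   -2    0    1    2    2    6   -1   -1   -6   -8    7]
 [  46   48    0    5    3    4   -5   -1    0   -5   -3    2    5   -1   -4    0    0   -5    0    1]
 [  43   37    0   -3    3   -2    3    2    0    5    4    1    1    0    3    0   -2    1   -3    0]
 [  45   41   -1    0    4    4    0    1    3    3    0    1    1    0   -2    6   -1    0   -2    6]]
```

```bash
cat >> h.py <<'E'
from scipy.optimize import least_squares
def segfit(P,segs,x0):
    """fit 2D pose (x,y,yaw; mm) so points lie on nearest segment"""
    segs=np.array(segs,float)
    def res(p):
        c,s=np.cos(p[2]),np.sin(p[2]); L=(P-p[:2])@np.array([[c,-s],[s,c]])
        D=[]
        for a,b in segs:
            t=np.clip(((L-a)@(b-a))/((b-a)@(b-a)),0,1); D.append(np.linalg.norm(L-a-t[:,None]*(b-a),axis=1))
        return np.min(D,0)
    r=least_squares(res,x0,loss='soft_l1',f_scale=2,x_scale=[1,1,.01]); return r.x,np.median(np.abs(res(r.x)))
E
cat > fit.py <<'E'
from h import *
c=dict(np.load('pics/top0.npz')); W=world(c); hsv=cv2.cvtColor(c['color'],cv2.COLOR_RGB2HSV); pix=np.indices((400,640)); 
V,U=pix
s=near(W,.45,.68,.08,.27,.042,.058)&(V<235)&(U>225)
best=min((segfit(W[s][:,:2]*1000,[[(-41,28),(41,28)],[(-41,28),(-41,-68)],[(41,28),(41,-68)],[(-41,-75),(41,-75)],[(-45,0),(-107,0)]],[580,200,y]) for y in(-.1,-.25,-.4)),key=lambda r:r[1])
print('scoop',best)
h=near(W,.42,.75,-.05,.2,.158,.172)&(V>180)
print('hop', [segfit(W[h][:,:2]*1000,[[(-39,52),(39,52)],[(-39,52),(-39,142)],[(39,52),(39,142)],[(-39,143),(39,143)]],[570,-90,y]) for y in (-.1,-.2)])
w=near(W,.42,.75,-.17,.0,.05,.066)&(V>190)
print('wag', [segfit(W[w][:,:2]*1000,[[(-43.5,-43.5),(43.5,-43.5)],[(-43.5,-43.5),(-43.5,43.5)],[(43.5,-43.5),(43.5,43.5)]],[570,-100,y]) for y in (-.1,-.2)])
for n,r in dict(tplate=near(W,.4,.58,.33,.5,.006,.014)&(hsv[...,1]>70)&(V<235),ttop=near(W,.4,.58,.33,.5,.1,.13)).items():
    l=cv2.connectedComponentsWithStats(r.astype(np.uint8)); i=1+l[2][1:,4].argmax(); print(n,rect(W[l[1]==i]))
E
python3 fit.py
```

```text
scoop (array([ 5.82757187e+02,  2.12844696e+02, -9.00308943e-02]), np.float64(2.1392936264674685))
hop [(array([ 5.71419459e+02, -1.05108554e+02,  3.66078180e-02]), np.float64(1.5319543056597524)), (array([ 5.71419491e+02, -1.05108556e+02,  3.66081735e-02]), np.float64(1.5319666685003455))]
wag [(array([ 5.70701912e+02, -1.00320385e+02, -7.65472623e-03]), np.float64(2.8685283150924477)), (array([ 5.70701936e+02, -1.00320882e+02, -7.66048423e-03]), np.float64(2.8686946862626783))]
tplate (((485.24188232421875, 408.03472900390625), (69.86739349365234, 67.43827056884766), 10.678900718688965), [[445.0, 435.0], [457.0, 368.0], [526.0, 381.0], [513.0, 448.0]])
ttop (((485.02197265625, 409.6678466796875), (25.047700881958008, 23.6525936126709), 10.71985149383545), [[471.0, 419.0], [475.0, 396.0], [500.0, 400.0], [495.0, 424.0]])
```

```bash
cat >> h.py <<'E'
def cur():
    s=robot.read_state(); return s, np.array(s['tool_pos']), Ro.from_rotvec(s['orientation'])
def down(yaw): # tool y at world angle yaw, z down
    y=np.array([np.cos(yaw),np.sin(yaw),0]); z=np.array([0,0,-1.]); return Ro.from_matrix(np.stack([np.cross(y,z),y,z],1))
def plan(g,Rt=None,off=.167,tcp=None):
    """grasp point target g (m) -> delta in current tool axes (mm), turn (deg, tool rotvec)"""
    s,p,R=cur(); Rt=R if Rt is None else Rt
    T=np.array(g)-Rt.apply([0,0,off]); d=R.inv().apply(T-p)*1000; r=np.degrees((R.inv()*Rt).as_rotvec())
    print('shift',d.round(1),'turn',r.round(1),'grasp now',(p+R.apply([0,0,.167])).round(4)); return d,r
ST=(np.array([.571,-.1045]),.03)
def stand(x,y):
    c,s=np.cos(ST[1]),np.sin(ST[1]); return ST[0]+np.array([c*x-s*y,s*x+c*y])
E
python3 - <<'E'
from h import *
s,p,R=cur(); q=s['q']
def RR(q): return Ro.from_euler('ZYYZYZ'[:3],q[:3]) if 0 else Ro.from_euler('Z',q[0])*Ro.from_euler('Y',q[1]+q[2])*Ro.from_euler('ZYZ',[q[3],q[4],q[5]+np.pi/2])
print('chk',(RR(q).inv()*R).magnitude(), 'tool y',R.as_matrix()[:,1])
for nm,yaw,sg in(('A',-1.67,1),('B',1.47,-1)):
  D=down(yaw)
  for q1,q23 in((.4,1.7),(-.3,1.6),(-.3,1.9)):
   for tip in(0,30,60,80,90):
    T=Ro.from_euler('x',tip,degrees=True)*D
    M=(Ro.from_euler('Z',q1)*Ro.from_euler('Y',q23)).inv()*T
    e=M.as_euler('ZYZ'); print(nm,q1,q23,tip,e.round(2),'q6',(e[2]-np.pi/2).round(2))
print(stand(0,105e-3))
E
```

```text
chk 8.464928494376871e-16 tool y [ 0.4203248  -0.90737232 -0.00159076]
A 0.4 1.7 0 [-0.    1.44 -2.64] q6 -4.21
A 0.4 1.7 30 [ 0.5   1.26 -2.75] q6 -4.33
A 0.4 1.7 60 [ 1.05  1.16 -2.95] q6 -4.52
A 0.4 1.7 80 [ 1.44  1.16 -3.11] q6 -4.68
A 0.4 1.7 90 [1.63 1.17 3.1 ] q6 1.53
A -0.3 1.6 0 [0.   1.54 2.94] q6 1.37
A -0.3 1.6 30 [0.5  1.69 2.96] q6 1.39
A -0.3 1.6 60 [1.02 1.81 3.06] q6 1.49
A -0.3 1.6 80 [ 1.38  1.86 -3.13] q6 -4.7
A -0.3 1.6 90 [ 1.56  1.87 -3.07] q6 -4.64
A -0.3 1.9 0 [0.   1.24 2.94] q6 1.37
A -0.3 1.9 30 [0.5  1.43 2.82] q6 1.25
A -0.3 1.9 60 [0.98 1.65 2.81] q6 1.24
A -0.3 1.9 80 [1.3  1.79 2.86] q6 1.28
A -0.3 1.9 90 [1.47 1.85 2.9 ] q6 1.33
B 0.4 1.7 0 [0.   1.44 0.5 ] q6 -1.07
B 0.4 1.7 30 [0.5  1.26 0.39] q6 -1.18
B 0.4 1.7 60 [1.05 1.16 0.19] q6 -1.38
B 0.4 1.7 80 [1.44 1.16 0.04] q6 -1.54
B 0.4 1.7 90 [ 1.63  1.17 -0.04] q6 -1.61
B -0.3 1.6 0 [-0.    1.54 -0.2 ] q6 -1.77
B -0.3 1.6 30 [ 0.5   1.69 -0.18] q6 -1.75
B -0.3 1.6 60 [ 1.02  1.81 -0.08] q6 -1.65
B -0.3 1.6 80 [1.38 1.86 0.02] q6 -1.55
B -0.3 1.6 90 [1.56 1.87 0.07] q6 -1.5
B -0.3 1.9 0 [ 0.    1.24 -0.2 ] q6 -1.77
B -0.3 1.9 30 [ 0.5   1.43 -0.32] q6 -1.89
B -0.3 1.9 60 [ 0.98  1.65 -0.33] q6 -1.9
B -0.3 1.9 80 [ 1.3   1.79 -0.28] q6 -1.86
B -0.3 1.9 90 [ 1.47  1.85 -0.24] q6 -1.81
[5.67850472e-01 4.52753544e-04]
```

```bash
python3 - <<'E'
from h import *
plan([.427,.157,.12])
E
```

```text
shift [ 453.4 -562.3  117.8] turn [0. 0. 0.] grasp now [ 0.2521 -0.544   0.2368]
```

>>> drive_tool:
  moves: [93,28,-35,0,0,0,0,93,28,-35,0,0,0,0,93,28,-35,0,0,0,0,93,28,-35,0,0,0,0,93,28,-35,0,0,0,0,93,28,-35,0,0,0,0,93,28,-35,0,0,0,0,93,28,-35,0,0,0,0]

```text
t: 0.9
tool_pos: [0.3376, -0.1945, 0.4044]
orientation: [-3.068, -0.675, 0.0]
force: [0.8, 1.0, 0.1]
opening: 0.0929
gripper_force: 0.0
```

>>> drive_tool:
  moves: [93,28,-35,0,0,0,0,93,28,-35,0,0,0,0,93,28,-35,0,0,0,0,93,28,-35,15,0,0,0,70,28,-35,25,0,0,0,60,28,-35,25,0,0,0,50,28,-35,25,0,0,0,50,28,-35,25,0,0,0]

```text
t: 1.7
tool_pos: [0.422, 0.1495, 0.2913]
orientation: [3.068, 0.677, 0.001]
force: [2.0, -0.8, 0.8]
opening: 0.0656
gripper_force: 0.0
```

```bash
python3 - <<'E'
from h import *
print(robot.read_state()['t'],robot.read_state()['q'])
plan([.427,.157,.021])
shot('top','top1.png'); c=dict(np.load('pics/top1.npz')); W=world(c); cr=c['color'][:,:,::-1]
hsv=cv2.cvtColor(cr,cv2.COLOR_BGR2HSV)
m=((hsv[...,0]<12)&(hsv[...,1]>110)&(hsv[...,2]>50)).astype(np.uint8); m[:150]=0;m[275:]=0;m[:,:160]=0;m[:,300:]=0
n,l,s,ce=cv2.connectedComponentsWithStats(m)
for i in range(1,n):
    if s[i,4]>8: print(ce[i].round(1),s[i],np.median(W[l==i],0).round(4))
E
```

```text
1.7 [ 2.25908905e-01 -2.08181643e-01  2.02896890e+00 -1.25407391e-04
  1.32036676e+00  1.36251771e+00]
shift [  7.6  -4.8 103.3] turn [0. 0. 0.] grasp now [0.4221 0.1495 0.1243]
[255.2 192.2] [254 190   3   5   9] [0.6044 0.1871 0.0257]
[202.7 247.7] [201 245   5   6  22] [0.3949 0.3035 0.0223]
```

>>> drive_tool:
  moves: [50,5,-2,40,0,0,0,50,0,0,40,0,0,0,50,0,0,21,0,0,0,50,0,0,0,0,0,0,15,0,0,0,0,0,0,15,0,0,0,0,0,0,15,0,0,0,0,0,0,15,0,0,0,0,0,0]
  grip_force: 12

```text
t: 2.55
tool_pos: [0.4262, 0.1514, 0.192]
orientation: [-3.068, -0.676, -0.002]
force: [0.0, 0.3, 2.3]
opening: 0.0229
gripper_force: 12.1
```

>>> drive_tool:
  moves: [15,0,0,-45,0,0,0,15,0,0,-45,0,0,0,15,0,0,-45,0,0,0,15,0,0,-45,0,0,0,15,0,0,-20,0,0,0]

```text
t: 3.05
tool_pos: [0.4265, 0.1516, 0.3969]
orientation: [-3.068, -0.676, -0.012]
force: [0.3, 0.0, 0.3]
opening: 0.0229
gripper_force: 12.0
```

```bash
python3 - <<'E'
from h import *
plan([*stand(0,.103),.195])
E
```

```text
shift [ 62.5 198.   35.6] turn [0. 0. 0.] grasp now [0.4277 0.1518 0.2299]
```

>>> drive_tool:
  moves: [15,12,40,0,0,0,0,15,13,40,0,0,0,0,15,12,39,0,0,0,0,15,13,40,0,0,0,0,15,12,39,15,0,0,0,15,0,0,15,0,0,0,15,0,0,5,0,0,0,15,0,0,0,0,0,0]

```text
t: 3.85
tool_pos: [0.5646, -0.0016, 0.3552]
orientation: [-3.067, -0.676, 0.004]
force: [-0.3, 0.2, 0.9]
opening: 0.0228
gripper_force: 12.0
```

```bash
python3 - <<'E'
from h import *
plan([*stand(0,.103),.195])
E
```

```text
shift [ 3.4  1.6 -6.8] turn [0. 0. 0.] grasp now [ 0.5641 -0.0015  0.1882]
```

>>> drive_tool:
  moves: [15,3,2,-6,0,0,0,15,0,0,0,0,0,0,48,0,0,0,0,0,0,48,0,0,0,0,0,0,48,0,0,-20,0,0,0,48,0,0,-20,0,0,0]

```text
t: 4.45
tool_pos: [0.5686, -0.0025, 0.4021]
orientation: [-3.067, -0.676, 0.003]
force: [0.0, 0.1, -0.4]
opening: 0.0466
gripper_force: 0.0
```

```bash
python3 - <<'E'
from h import *
plan([.395,.309,.1])
E
```

```text
shift [ -26.  -355.3  135.5] turn [0. 0. 0.] grasp now [ 0.5683 -0.0025  0.2351]
```

>>> drive_tool:
  moves: [50,-3,-44,0,0,0,0,50,-3,-44,0,0,0,0,50,-3,-45,0,0,0,0,50,-4,-44,0,0,0,0,50,-3,-44,0,0,0,0,50,-3,-45,15,0,0,0,50,-4,-45,20,0,0,0,50,-3,-44,20,0,0,0]

```text
t: 5.25
tool_pos: [0.3949, 0.31, 0.3475]
orientation: [-3.067, -0.676, -0.003]
force: [1.6, 0.2, 0.3]
opening: 0.0498
gripper_force: 0.0
```

>>> drive_tool:
  moves: [50,0,0,40,0,0,0,50,0,0,20,0,0,0,50,0,0,0,0,0,0]

```text
t: 5.55
tool_pos: [0.3943, 0.3081, 0.2838]
orientation: [3.065, 0.678, -0.01]
force: [0.1, -1.0, 0.3]
opening: 0.0499
gripper_force: 0.0
```

```bash
python3 - <<'E'
from h import *
c=shot('top','top2.png'); cv2.imwrite('pics/c2.png',cv2.resize(c['color'][150:290,150:350,::-1],None,fx=3,fy=3,interpolation=cv2.INTER_CUBIC))
W=world(c); 
hsv=cv2.cvtColor(c['color'],cv2.COLOR_RGB2HSV)
m=((hsv[...,0]<12)&(hsv[...,1]>110)&(hsv[...,2]>50)).astype(np.uint8); m[:150]=0;m[275:]=0;m[:,:160]=0
n,l,s,ce=cv2.connectedComponentsWithStats(m)
for i in range(1,n):
    if s[i,4]>8: print(ce[i].round(1),s[i],np.median(W[l==i],0).round(4))
plan([.395,.309,.021])
E
```

```text
[245.8 189.8] [243 187   6   7  26] [0.6072 0.2191 0.024 ]
[253.7 192.4] [251 190   6   6  27] [0.6053 0.1919 0.0233]
[243.  197.3] [241 195   5   6  26] [0.5818 0.2215 0.0256]
[250.5 199.5] [248 197   6   6  30] [0.5791 0.1966 0.0236]
[538.7 203.3] [530 200  18   7  48] [ 0.7485 -0.7106  0.018 ]
[240.  203.9] [237 202   6   5  21] [0.5584 0.2256 0.0247]
[320.7 206. ] [319 203   5   7  26] [ 0.5711 -0.0361  0.1144]
[571.3 221.5] [565 202  13  38 252] [ 0.7103 -0.8174  0.0109]
[247.7 206.3] [245 204   6   5  22] [0.5542 0.2002 0.0245]
[529.5 222.5] [527 220   6   6  20] [ 0.6776 -0.6853  0.0199]
[519.3 244.5] [517 243   5   4  11] [ 0.599  -0.6585  0.0222]
[201.6 247.7] [199 245   7   6  32] [0.3958 0.3092 0.0206]
shift [ 0.8 -0.9 98.1] turn [0. 0. 0.] grasp now [0.3949 0.308  0.1192]
```

View pics/c2.png

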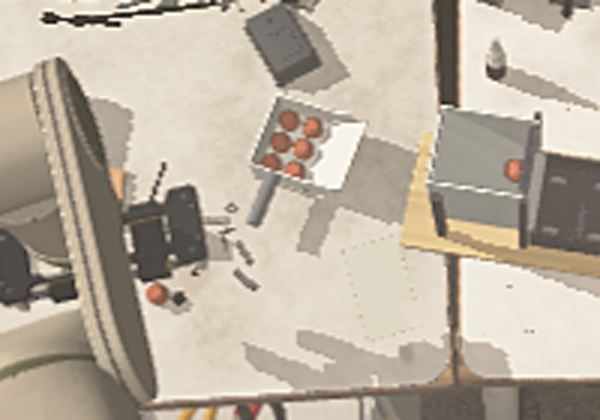

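The first lump lies in the hopper at the gate (crop 513,170); the second is at crop (157,294) under the gripper. Pick it.

>>> drive_tool:
  moves: [50,1,-1,40,0,0,0,50,0,0,40,0,0,0,50,0,0,17,0,0,0,50,0,0,0,0,0,0,15,0,0,0,0,0,0,15,0,0,0,0,0,0,15,0,0,0,0,0,0,15,0,0,0,0,0,0]

```text
t: 6.4
tool_pos: [0.3973, 0.3101, 0.1918]
orientation: [-3.067, -0.676, -0.004]
force: [0.8, -0.2, 5.6]
opening: 0.0232
gripper_force: 12.1
```

>>> drive_tool:
  moves: [15,0,0,-45,0,0,0,15,0,0,-45,0,0,0,15,0,0,-45,0,0,0,15,0,0,-45,0,0,0,15,0,0,-30,0,0,0]

```text
t: 6.9
tool_pos: [0.3968, 0.31, 0.4049]
orientation: [-3.066, -0.676, -0.007]
force: [-0.1, 1.2, -0.3]
opening: 0.0229
gripper_force: 12.0
```

```bash
python3 - <<'E'
from h import *
plan([*stand(0,.108),.198])
E
```

```text
shift [ 25.3 350.1  39.8] turn [0. 0. 0.] grasp now [0.3975 0.3104 0.2379]
```

>>> drive_tool:
  moves: [15,3,44,0,0,0,0,15,3,44,0,0,0,0,15,3,44,0,0,0,0,15,3,44,0,0,0,0,15,3,44,0,0,0,0,15,3,44,0,0,0,0,15,3,44,0,0,0,0,15,4,42,10,0,0,0]

```text
t: 7.7
tool_pos: [0.5675, 0.0008, 0.3925]
orientation: [3.067, 0.675, 0.006]
force: [0.2, 0.2, 0.3]
opening: 0.0232
gripper_force: 12.0
```

>>> drive_tool:
  moves: [15,0,0,15,0,0,0,15,0,0,10,0,0,0,15,0,0,0,0,0,0,48,0,0,0,0,0,0,48,0,0,0,0,0,0,48,0,0,-20,0,0,0,48,0,0,-20,0,0,0]

```text
t: 8.4
tool_pos: [0.5661, 0.0036, 0.4061]
orientation: [-3.067, -0.678, 0.0]
force: [-0.1, 0.1, -0.1]
opening: 0.0469
gripper_force: 0.0
```

```bash
python3 - <<'E'
from h import *
y=-.095
H=np.array([.5828,.2128])+np.array([np.cos(y),np.sin(y)])*-.076
print(H)
plan([*H,.13],down(y-np.pi/2))
E
```

```text
[0.50714269 0.22000914]
shift [  37.8 -221.1  109.1] turn [-0.   0.  30.4] grasp now [0.5661 0.0036 0.2391]
```

>>> drive_tool:
  moves: [50,8,-44,0,0,0,0,50,8,-44,0,0,0,0,50,7,-44,0,0,0,0,50,7,-44,0,0,0,0,50,8,-45,0,0,0,7.6,50,0,0,35,0,0,7.6,50,0,0,35,0,0,7.6,50,0,0,30,0,0,7.6]

```text
t: 9.2
tool_pos: [0.5073, 0.2206, 0.305]
orientation: [-3.137, 0.156, -0.002]
force: [0.7, 0.6, -0.5]
opening: 0.0495
gripper_force: 0.0
```

```bash
python3 - <<'E'
from h import *
c=dict(np.load('pics/top2.npz')); W=world(c)
V,U=np.indices((400,640))
m=near(W,.46,.545,.19,.26,.036,.058)&(V>200)&(U<250)
P=W[m][:,:2]; mu=P.mean(0); u,s,vt=np.linalg.svd(P-mu); print('handle',mu,np.arctan2(*(vt[0]*np.sign(vt[0][0]))[::-1]),((P-mu)@vt[0]).min(),((P-mu)@vt[0]).max(),m.sum(), W[m][:,2].mean())
y=-.095
H=np.array([.5828,.2128])+np.array([np.cos(y),np.sin(y)])*-.076
plan([*H,.04],down(y-np.pi/2))
c=shot('side','s2.png'); cv2.imwrite('pics/s2c.png',cv2.resize(c['color'][160:340,160:420,::-1],None,fx=3,fy=3,interpolation=cv2.INTER_CUBIC))
E
```

```text
handle [0.51615151 0.21705966] -0.143399703062732 -0.029030714460517214 0.03393424529860211 115 0.04667424383996056
shift [-0.3  0.7 98. ] turn [-0.  -0.1 -0.3] grasp now [0.5076 0.2207 0.138 ]
```

View pics/s2c.png

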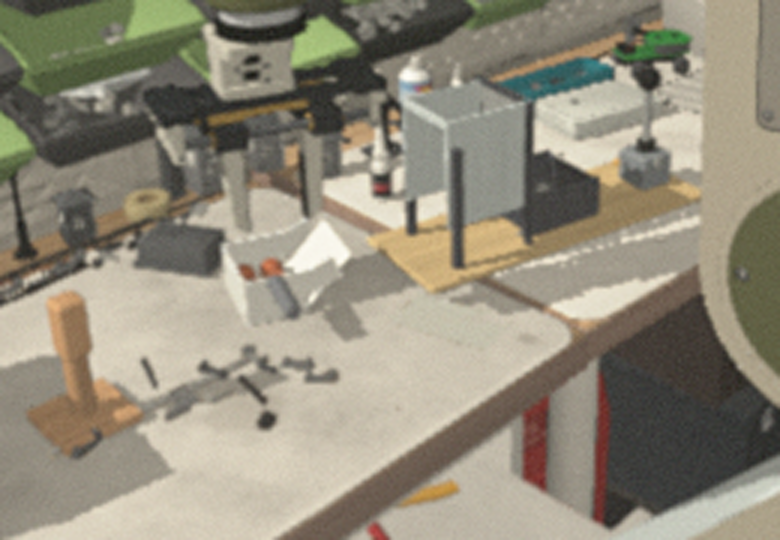

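Side view: gripper stands over the handle (285,295), tamper upright at (80,390), glue (383,165), hopper and lever unharmed. Descend and grip the handle.

>>> drive_tool:
  moves: [40,2,3,35,0,0,1,40,0,0,35,0,0,0,40,0,0,20,0,0,0,40,0,0,8,0,0,0,40,0,0,0,0,0,0]

```text
t: 9.75
tool_pos: [0.5096, 0.2163, 0.2075]
orientation: [3.136, -0.176, -0.001]
force: [0.4, -0.6, 0.3]
opening: 0.0402
gripper_force: 0.0
```

>>> drive_tool:
  moves: [5,0,0,0,0,0,0,5,0,0,0,0,0,0,5,0,0,0,0,0,0,5,0,0,0,0,0,0,5,0,0,0,0,0,0]
  grip_force: 60

```text
t: 10.25
tool_pos: [0.5101, 0.2162, 0.2083]
orientation: [-3.136, 0.179, -0.002]
force: [-1.7, 0.7, 5.4]
opening: 0.0149
gripper_force: 60.0
```

>>> drive_tool:
  moves: [5,0,0,-10,0,0,0,5,0,0,-20,0,0,0,5,0,0,-30,0,0,0,5,0,0,-30,0,0,0,5,0,0,0,0,0,0]

```text
t: 10.75
tool_pos: [0.5114, 0.2165, 0.3027]
orientation: [-3.134, 0.179, -0.012]
force: [0.6, -0.1, -0.0]
opening: 0.0152
gripper_force: 60.0
```

```bash
python3 - <<'E'
from h import *
s,p,R=cur(); print(s['q'].round(2),s['wrist_torque'])
c=shot('side','s3.png'); cv2.imwrite('pics/s3c.png',cv2.resize(c['color'][160:340,160:420,::-1],None,fx=3,fy=3,interpolation=cv2.INTER_CUBIC))
shot('top','top3.png')
E
```

```text
[ 0.31  0.08  1.73 -0.    1.32  1.99] [0.06247338 0.00960052 0.04953255]
```

View pics/s3c.png

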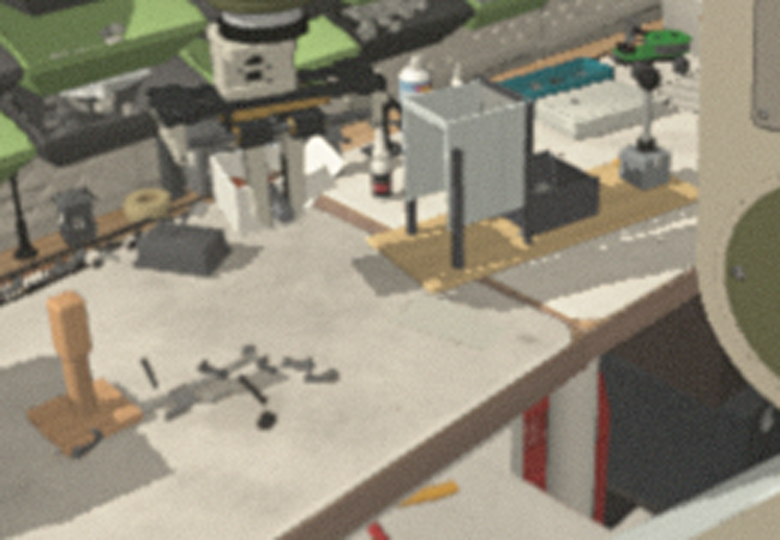

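Scoop is lifted level (230,195). Measure its place in the grip and plan the pour.

```bash
python3 - <<'E'
from h import *
s,p,R=cur(); g=p+R.apply([0,0,.167]); print(g)
c=dict(np.load('pics/top3.npz')); W=world(c); V,U=np.indices((400,640)); hsv=cv2.cvtColor(c['color'],cv2.COLOR_RGB2HSV)
m=near(W,.53,.68,.08,.29,.130,.156)&(V>150)&(hsv[...,1]<70)
print(m.sum(),rect(W[m]))
for y in(-.05,-.12,-.2): print(segfit(W[m][:,:2]*1000,[[(-41,28),(41,28)],[(-41,28),(-41,-68)],[(41,28),(41,-68)],[(-41,-75),(41,-75)]],[586,208,y]))
cr=c['color'][:,:,::-1]; hs=cv2.cvtColor(cr,cv2.COLOR_BGR2HSV)
k=((hs[...,0]<12)&(hs[...,1]>110)&(hs[...,2]>50)).astype(np.uint8); k[:150]=0;k[275:]=0;k[:,:180]=0;k[:,350:]=0
n,l,st,ce=cv2.connectedComponentsWithStats(k)
for i in range(1,n):
    if st[i,4]>8: print(ce[i].round(1),st[i,4],np.median(W[l==i],0).round(4))
E
```

```text
[0.51012928 0.21613923 0.13097999]
120 (((581.4130249023438, 187.02557373046875), (105.56289672851562, 85.73580932617188), 83.26522827148438), [[533.0, 140.0], [618.0, 130.0], [630.0, 234.0], [545.0, 244.0]])
(array([ 5.84714167e+02,  2.14201030e+02, -9.82983012e-02]), np.float64(1.7962865932743668))
(array([ 5.84714166e+02,  2.14201029e+02, -9.82982511e-02]), np.float64(1.7962881924848517))
(array([ 5.84714169e+02,  2.14201030e+02, -9.82983930e-02]), np.float64(1.7962836631709465))
[241.3 179.9] 33 [0.6082 0.2189 0.1131]
[249.6 182.2] 33 [0.6055 0.193  0.1122]
[238.5 186.5] 17 [0.5838 0.2207 0.1168]
[246.1 189.7] 33 [0.5794 0.1956 0.1145]
[244.3 197.4] 15 [0.5525 0.1947 0.1159]
[320.6 206.1] 27 [ 0.5713 -0.0357  0.1124]
[319.7 212.9] 11 [ 0.5493 -0.0378  0.1154]
```

```bash
python3 - <<'E'
from h import *
Rt=down(.03-np.pi/2); L=np.array([*stand(0,.118),.222])
print(L); plan(L-Rt.apply([.075,.075,-.008]),Rt)
E
```

```text
[0.56746053 0.0134469  0.222     ]
shift [ -4.6 131.2 -83.1] turn [-0.  -0.1 -8.3] grasp now [0.5101 0.2161 0.131 ]
```

>>> drive_tool:
  moves: [5,0,0,-28,0,0,0,5,0,0,-28,0,0,0,5,0,0,-27,0,0,0,5,-1,33,0,0,0,0,5,-1,33,0,0,0,0,5,-1,33,0,0,0,0,5,-1,32,0,0,0,-4,5,0,0,0,0,0,-4.2]

```text
t: 11.65
tool_pos: [0.4899, 0.0833, 0.378]
orientation: [3.14, 0.045, -0.006]
force: [0.7, 0.1, -2.6]
opening: 0.0148
gripper_force: 60.0
```

>>> drive_tool:
  moves: [5,0,0,0,0,0,0,5,0,0,0,0,0,0]

```text
t: 11.85
tool_pos: [0.4905, 0.0865, 0.3789]
orientation: [-3.141, -0.042, 0.004]
force: [-0.2, 0.1, -2.6]
opening: 0.0148
gripper_force: 60.0
```

```bash
python3 - <<'E'
from h import *
Rt=down(.03-np.pi/2); L=np.array([*stand(0,.118),.222])
plan(L-Rt.apply([.075,.075,-.008]),Rt)
c=shot('top','top4.png'); cv2.imwrite('pics/c4.png',cv2.resize(c['color'][150:290,200:440,::-1],None,fx=3,fy=3,interpolation=cv2.INTER_CUBIC))
W=world(c); hsv=cv2.cvtColor(c['color'],cv2.COLOR_RGB2HSV)
m=near(W,.5,.68,-.02,.2,.205,.24)&(hsv[...,1]<70); m[:140]=0; print(m.sum(),rect(W[m]))
E
```

```text
shift [-0.3  0.3 -2.1] turn [-0.   0.1 -0.2] grasp now [0.4901 0.0865 0.2119]
121 (((567.1517333984375, 39.74517822265625), (88.2051773071289, 55.0947265625), 8.690607070922852), [[519.0, 60.0], [528.0, 6.0], [615.0, 19.0], [607.0, 74.0]])
```

View pics/c4.png

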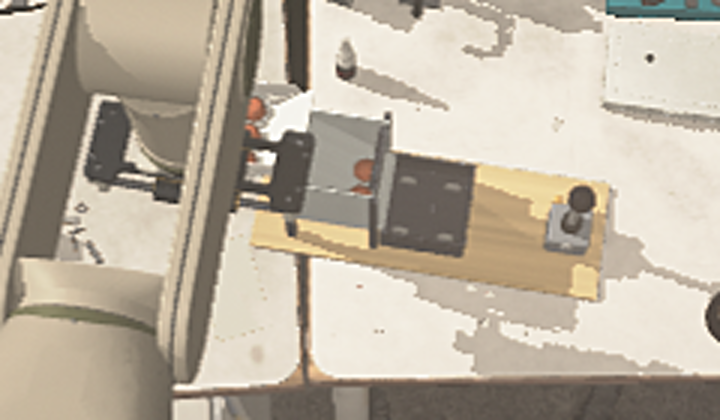

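Scoop spout (crop 280,110) sits over the hopper's rear. Tip to 45° about the lip, lower, then continue slowly.

>>> drive_tool:
  moves: [5,0,21.4,-8.4,7.5,0,0,5,0,21.4,-8.4,7.5,0,0,5,0,21.4,-8.4,7.5,0,0,5,0,21.4,-8.4,7.5,0,0,5,0,21.4,-8.4,7.5,0,0,5,0,21.4,-8.4,7.5,0,0,5,0,11,11,0,0,0,5,0,10,10,0,0,0]

```text
t: 12.7
tool_pos: [0.4948, -0.048, 0.3549]
orientation: [-2.359, -0.031, 0.016]
force: [-0.4, 1.0, -2.7]
opening: 0.0146
gripper_force: 60.0
```

```bash
python3 - <<'E'
from h import *
s,p,R=cur(); print(s['q'].round(2),'lip',(p+R.apply([.075,.075,.159])).round(4), 'want',stand(0,.118),'axes',R.as_matrix().round(3).tolist(),s['force'])
E
```

```text
[-0.45  0.02  1.8   0.68  1.71  1.06] lip [0.5677 0.013  0.1891] want [0.56746053 0.0134469 ] axes [[1.0, 0.018, -0.021], [0.027, -0.709, 0.705], [-0.003, -0.705, -0.709]] [-0.42547338  1.03454744 -2.71644275]
```

Excellent. Continue tipping slowly.

>>> drive_tool:
  moves: [5,0,10.5,-4.5,3.75,0,0,5,0,10.5,-4.5,3.75,0,0,5,0,10.5,-4.5,3.75,0,0,5,0,10.5,-4.5,3.75,0,0,5,0,10.5,-4.5,3.75,0,0,5,0,10.5,-4.5,3.75,0,0,5,0,10.5,-4.5,3.75,0,0,5,0,10.5,-4.5,3.75,0,0]

```text
t: 13.5
tool_pos: [0.4973, -0.1202, 0.3042]
orientation: [-1.833, -0.028, 0.024]
force: [0.0, -0.5, -1.2]
opening: 0.0146
gripper_force: 60.0
```

>>> drive_tool:
  moves: [5,0,10.5,-4.5,3.75,0,0,5,0,10.5,-4.5,3.75,0,0,5,0,0,0,0,0,0,5,0,0,0,0,0,0,5,0,0,0,0,0,0,5,0,0,0,0,0,0]

```text
t: 14.1
tool_pos: [0.4976, -0.1349, 0.2876]
orientation: [-1.704, -0.026, 0.022]
force: [0.2, 0.4, -1.0]
opening: 0.0151
gripper_force: 60.0
```

```bash
python3 - <<'E'
from h import *
s,p,R=cur(); print(s['q'].round(2),'lip',(p+R.apply([.075,.075,.159])).round(4),R.as_matrix()[:,2],s['force'])
a=shot('side','s5.png'); b=shot('top','top5.png')
A=cv2.resize(a['color'][190:310,200:360,::-1],(400,300)); B=cv2.resize(b['color'][160:250,240:360,::-1],(400,300),interpolation=cv2.INTER_CUBIC)
cv2.imwrite('pics/c5.png',np.hstack([A,B]))
E
```

```text
[-0.66  0.43  1.68  1.05  2.06  0.84] lip [0.5682 0.0149 0.1922] [-0.02959759  0.99066306 -0.13308146] [ 0.22066606  0.42104514 -0.97340063]
```

View pics/c5.png

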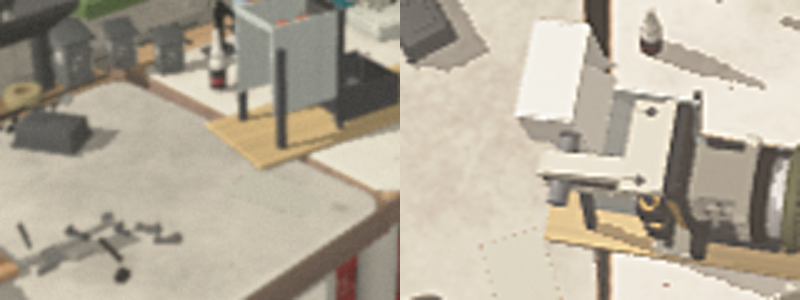

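Scoop weight reads about 1 N: emptied, lumps visible at the hopper top (275,20 left half). Lift and turn back.

>>> drive_tool:
  moves: [5,0,-30,0,0,0,0,5,0,-30,0,0,0,0,5,0,-20,11,-7.5,0,0,5,0,-20,11,-7.5,0,0,5,0,-20,11,-7.5,0,0,5,0,-20,11,-7.5,0,0,5,0,-20,11,-7.5,0,0,5,0,-20,11,-7.5,0,0]

```text
t: 15.0
tool_pos: [0.4937, -0.0179, 0.4244]
orientation: [-2.493, -0.036, 0.007]
force: [0.1, -0.4, -1.7]
opening: 0.0145
gripper_force: 60.0
```

>>> drive_tool:
  moves: [5,0,-20,11,-7.5,0,0,5,0,-20,11,-7.5,0,0,5,0,-20,11,-7.5,0,0,5,0,-20,11,-7.5,0,0,5,0,-20,11,-7.5,0,0,5,0,0,0,0,0,0]

```text
t: 15.6
tool_pos: [0.4897, 0.0963, 0.41]
orientation: [3.138, 0.054, -0.0]
force: [-0.2, 0.7, -0.9]
opening: 0.0149
gripper_force: 60.0
```

```bash
python3 - <<'E'
from h import *
s,p,R=cur(); print(s['q'].round(2),R.as_matrix()[:,2])
plan([.5101,.2162,.0413+.05],down(-.114-np.pi/2))
c=shot('top','top6.png'); cv2.imwrite('pics/c6.png',cv2.resize(c['color'][150:290,200:440,::-1],None,fx=3,fy=3,interpolation=cv2.INTER_CUBIC))
E
```

```text
[ 0.09 -0.15  1.75 -0.    1.53  1.63] [-1.81811696e-04 -2.75390441e-03 -9.99996191e-01]
shift [  24.5 -119.5  151.3] turn [0.2 0.  8.5] grasp now [0.4897 0.0958 0.243 ]
```

View pics/c6.png

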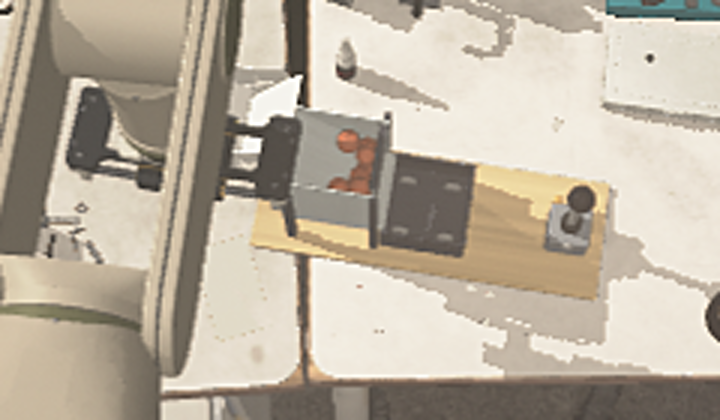

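Lumps are heaped in the hopper at crop (355,160). Put the scoop back.

>>> drive_tool:
  moves: [5,6,-40,0,0,0,0,5,6,-40,0,0,0,0,5,6,-40,10,0,0,0,5,6,0,40,0,0,4.2,5,0,0,40,0,0,4.2,5,0,0,40,0,0,0,5,0,0,20,0,0,0,5,0,0,0,0,0,0]

```text
t: 16.45
tool_pos: [0.51, 0.2117, 0.2566]
orientation: [3.136, -0.189, -0.012]
force: [-1.0, -0.6, -0.7]
opening: 0.0147
gripper_force: 60.0
```

```bash
python3 - <<'E'
from h import *
plan([.5101,.2162,.0413],down(-.114-np.pi/2))
print(cur()[0]['force'])
E
```

```text
shift [-0.  -4.5 48.3] turn [ 0.   0.4 -0.4] grasp now [0.5087 0.2118 0.0896]
[-1.01441185 -0.56931833 -0.7329827 ]
```

>>> drive_tool:
  moves: [5,0,-4,25,0,0,0,5,0,0,15,0,0,0,5,0,0,6,0,0,0,5,0,0,2,0,0,0,5,0,0,0,0,0,0]

```text
t: 16.95
tool_pos: [0.512, 0.2176, 0.2132]
orientation: [-3.136, 0.185, -0.001]
force: [0.7, -0.3, -1.2]
opening: 0.0148
gripper_force: 60.0
```

>>> drive_tool:
  moves: [40,0,0,0,0,0,0,40,0,0,0,0,0,0,40,0,0,0,0,0,0,40,0,0,-25,0,0,0,40,0,0,-40,0,0,0,40,0,0,-45,0,0,0,40,0,0,-45,0,0,0,40,0,0,-45,0,0,0]

```text
t: 17.75
tool_pos: [0.5113, 0.2178, 0.4146]
orientation: [-3.136, 0.184, -0.001]
force: [0.6, 0.2, 0.7]
opening: 0.04
gripper_force: 0.0
```

```bash
python3 - <<'E'
from h import *
b=stand(0,-.15); print(b); s,p,R=cur(); print(s['q'].round(2))
plan([b[0],b[1]-.06,.2])
plan([b[0],b[1]-.06,.2],down(.03))
a=shot('side','s7.png'); A=cv2.resize(a['color'][180:340,180:400,::-1],None,fx=3,fy=3); cv2.imwrite('pics/c7.png',A)
E
```

```text
[ 0.57549933 -0.25443251]
[0.31 0.01 1.6  0.   1.53 2.  ]
shift [126.1 521.1  47.6] turn [0. 0. 0.] grasp now [0.5114 0.2178 0.2476]
shift [126.1 521.   47.6] turn [  0.   -0.  -98.4] grasp now [0.5114 0.2178 0.2476]
```

View pics/c7.png

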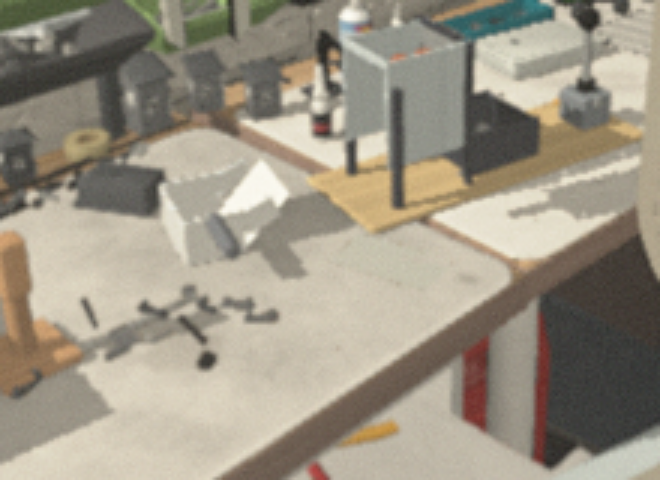

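Scoop stands upright and empty at (220,205); lumps show over the hopper rim. Now to the lever's right side.

```bash
python3 - <<'E'
from h import *
c=shot('top','top7.png'); W=world(c)
ball=near(W,.5,.62,-.3,-.2,.12,.16); print('ball',ball.sum(),np.median(W[ball],0))
plan([*stand(0,-.2),.24],down(.03-np.pi/2))
E
```

```text
ball 74 [ 0.57414122 -0.25197468  0.14254196]
shift [124.6 511.8  13. ] turn [-0.3 -0.7 -8.4] grasp now [0.5152 0.2191 0.2544]
```

>>> drive_tool:
  moves: [0,10,43,0,0,0,0,0,10,43,0,0,0,0,0,10,43,0,0,0,0,0,10,43,0,0,0,0,0,10,43,0,0,0,0,0,10,43,0,0,0,0,0,10,43,0,0,0,0,0,10,43,0,0,0,0]

```text
t: 18.65
tool_pos: [0.5505, -0.135, 0.4123]
orientation: [3.136, -0.185, 0.001]
force: [0.6, 1.0, 0.9]
opening: 0.0006
gripper_force: 0.0
```

>>> drive_tool:
  moves: [0,11,43,0,0,0,0,0,11,43,0,0,0,0,0,11,43,0,0,0,0,0,11,39,0,0,0,-4.2,0,0,0,10,0,0,-4.2,0,0,0,0,0,0,0]

```text
t: 19.25
tool_pos: [0.5741, -0.3063, 0.4001]
orientation: [-3.139, -0.044, 0.004]
force: [0.2, 0.9, -0.0]
opening: -0.0001
gripper_force: 0.0
```

```bash
python3 - <<'E'
from h import *
print(cur()[0]['q'].round(2),cur()[0]['opening'])
plan([*stand(0,-.2),.129],down(.03-np.pi/2))
E
```

```text
[-0.57  0.27  1.34  0.    1.54  0.97] -6.0027178998738506e-05
shift [  3.2  -1.6 104.1] turn [-0.1  0.1 -0.1] grasp now [ 0.5737 -0.306   0.2331]
```

>>> drive_tool:
  moves: [0,3,0,40,0,0,0,0,0,0,40,0,0,0,0,0,0,24,0,0,0,0,0,0,0,0,0,0,0,0,-15,0,0,0,0,0,0,-10,0,0,0,0,0,0,-10,0,0,0,0,0,0,-10,0,0,0,0]

```text
t: 20.05
tool_pos: [0.5769, -0.2597, 0.3009]
orientation: [3.138, 0.045, 0.005]
force: [0.5, -5.8, -1.1]
opening: 0.0006
gripper_force: 2.7
```

>>> drive_tool:
  moves: [0,0,-10,0,0,0,0,0,0,-8,0,0,0,0,0,0,0,0,0,0,0]

```text
t: 20.35
tool_pos: [0.5758, -0.2418, 0.299]
orientation: [3.139, 0.046, 0.001]
force: [-0.6, -8.8, -1.5]
opening: 0.0002
gripper_force: 4.4
```

```bash
cat > lev.py <<'E'
from h import *
import sys
s,p,R=cur(); print('F',s['force']); plan([*stand(0,-.1365),.129])
n=sys.argv[1]
c=shot('top',n+'.png'); W=world(c); V,U=np.indices((400,640))
g=near(W,.51,.64,-.075,-.03,.18,.27)&(U>310)&(U<360); print('gate pts',g.sum(),W[g][:,2].max() if g.any() else 0)
a=shot('side',n+'s.png'); 
A=cv2.resize(a['color'][170:280,270:420,::-1],(400,293),interpolation=cv2.INTER_CUBIC);B=cv2.resize(c['color'][150:260,280:430,::-1],(400,293),interpolation=cv2.INTER_CUBIC); cv2.imwrite('pics/'+n+'c.png',np.hstack([A,B]))
E
python3 lev.py l1
```

```text
F [-0.6470127  -8.79930919 -1.49972415]
shift [-0.8 -1.3  3. ] turn [0. 0. 0.] grasp now [ 0.5759 -0.2422  0.132 ]
gate pts 80 0.24124211352379846
```

View pics/l1c.png

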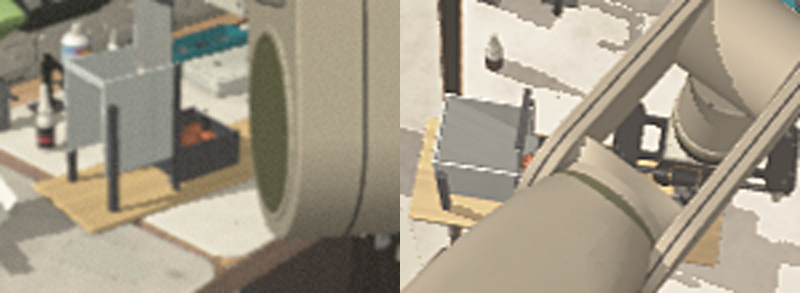

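Gate is up (155,30 left), lumps in the wagon (200,135), hopper looks empty. Hold, then look once more.

>>> drive_tool:
  moves: [0,0,-1,0,0,0,0,0,0,0,0,0,0,0,0,0,0,0,0,0,0,0,0,0,0,0,0,0,0,0,0,0,0,0,0,0,0,0,0,0,0,0,0,0,0,0,0,0,0,0,0,0,0,0,0,0]

```text
t: 21.25
tool_pos: [0.5757, -0.2419, 0.2991]
orientation: [3.138, 0.044, 0.002]
force: [-0.2, -9.9, -2.0]
opening: 0.0004
gripper_force: 4.5
```

>>> drive_tool:
  moves: [0,0,0,0,0,0,0,0,0,0,0,0,0,0,0,0,0,0,0,0,0,0,0,0,0,0,0,0,0,0,0,0,0,0,0,0,0,0,0,0,0,0,0,0,0,0,0,0,0,0,0,0,0,0,0,0]

```text
t: 22.05
tool_pos: [0.5757, -0.2419, 0.2991]
orientation: [3.138, 0.044, 0.002]
force: [-1.5, -8.4, -3.3]
opening: 0.0003
gripper_force: 4.5
```

```bash
python3 lev.py l2; python3 - <<'E'
from h import *
c=dict(np.load('pics/l2.npz')); hs=cv2.cvtColor(c['color'],cv2.COLOR_RGB2HSV); W=world(c)
k=((hs[...,0]<12)&(hs[...,1]>110)&(hs[...,2]>40)); k[:150]=0;k[260:]=0;k[:,:280]=0;k[:,430:]=0
print(k.sum()); print(W[k][::4].round(3))
E
```

```text
F [-1.47226929 -8.3902567  -3.27398702]
shift [-0.7 -1.5  3.1] turn [0. 0. 0.] grasp now [ 0.5759 -0.2425  0.1321]
gate pts 80 0.24146000838002418
0
[]
```

>>> drive_tool:
  moves: [0,0,10,0,0,0,0,0,0,12,0,0,0,0,0,0,12,0,0,0,0,0,0,12,0,0,0,0,0,0,20,0,0,0,0,0,0,10,-20,0,0,0,0,0,0,-45,0,0,0,0,0,0,-45,0,0,0]

```text
t: 22.95
tool_pos: [0.5774, -0.3175, 0.4072]
orientation: [-3.138, -0.044, 0.006]
force: [0.8, -0.9, -0.0]
opening: 0.0007
gripper_force: 0.0
```

```bash
python3 - <<'E'
from h import *
c=shot('top','t8.png'); W=world(c); V,U=np.indices((400,640)); hsv=cv2.cvtColor(c['color'],cv2.COLOR_RGB2HSV)
ball=near(W,.5,.62,-.3,-.2,.12,.16); print('ball',ball.sum(),np.median(W[ball],0))
r=near(W,.35,.7,.3,.6,.1,.13)&(hsv[...,1]>70);l=cv2.connectedComponentsWithStats(r.astype(np.uint8)); i=1+l[2][1:,4].argmax(); print('tamper top',rect(W[l[1]==i]))
r=near(W,.35,.7,.3,.6,.006,.014)&(hsv[...,1]>70);l=cv2.connectedComponentsWithStats(r.astype(np.uint8)); i=1+l[2][1:,4].argmax(); print('plate',rect(W[l[1]==i]))
A=cv2.resize(c['color'][160:270,150:310,::-1],(400,275),interpolation=cv2.INTER_CUBIC);B=cv2.resize(c['color'][180:255,300:410,::-1],(400,275),interpolation=cv2.INTER_CUBIC); cv2.imwrite('pics/t8c.png',np.hstack([A,B]))
E
```

```text
ball 0 [nan nan nan]
tamper top (((483.6217956542969, 409.619384765625), (24.056732177734375, 22.770252227783203), 17.423904418945312), [[469.0, 417.0], [476.0, 395.0], [499.0, 402.0], [492.0, 424.0]])
plate (((484.9580383300781, 408.6373291015625), (68.85289001464844, 67.91069030761719), 11.2998046875), [[445.0, 435.0], [458.0, 369.0], [525.0, 382.0], [512.0, 449.0]])
  return _methods._mean(a, axis=axis, dtype=dtype,
  ret = um.true_divide(
```

View pics/t8c.png

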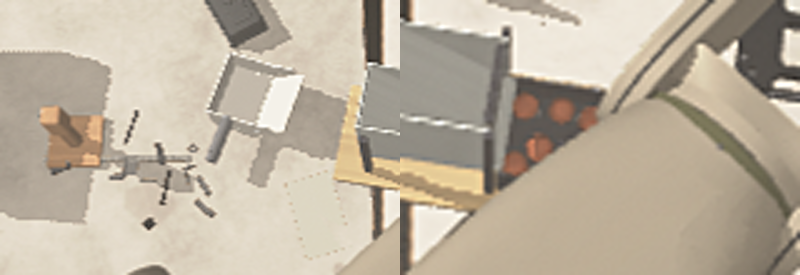

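Scoop empty, hopper empty, lumps spread in the wagon (right half 540,120), tamper upright at (75,135). Go to the tamper.

```bash
python3 - <<'E'
from h import *
plan([.4845,.409,.25],down(.195-np.pi/2))
E
```

```text
shift [ -73.4 -729.4   -2.2] turn [ 0.3 -0.4 -9.5] grasp now [ 0.5799 -0.3187  0.2515]
```

>>> drive_tool:
  moves: [60,-4,-43,0,0,0,0,60,-4,-43,0,0,0,0,60,-4,-43,0,0,0,0,60,-4,-43,0,0,0,0,60,-4,-43,0,0,0,0,60,-4,-43,0,0,0,0,60,-4,-43,0,0,0,0,60,-4,-43,0,0,0,0]

```text
t: 23.8
tool_pos: [0.5355, 0.0274, 0.4079]
orientation: [-3.14, -0.045, 0.002]
force: [0.7, 0.2, 0.3]
opening: 0.0582
gripper_force: 0.0
```

>>> drive_tool:
  moves: [60,-5,-43,0,0,0,0,60,-5,-43,0,0,0,0,60,-4,-43,0,0,0,0,60,-5,-43,0,0,0,0,60,-4,-43,0,0,0,0,60,-5,-43,0,0,0,0,60,-4,-43,0,0,0,0,60,-5,-42,0,0,0,-4.7]

```text
t: 24.6
tool_pos: [0.4886, 0.3694, 0.4077]
orientation: [-3.137, -0.175, 0.002]
force: [0.5, -0.0, -0.0]
opening: 0.0598
gripper_force: 0.0
```

>>> drive_tool:
  moves: [60,-4,-42,0,0,0,-4.7,60,0,0,0,0,0,0]

```text
t: 24.8
tool_pos: [0.4786, 0.4132, 0.4071]
orientation: [-3.124, -0.314, 0.004]
force: [-0.3, -0.6, 0.3]
opening: 0.0601
gripper_force: 0.0
```

```bash
python3 - <<'E'
from h import *
print(cur()[0]['q'].round(2))
plan([.4845,.409,.095],down(.195-np.pi/2))
c=shot('top','t9.png'); W=world(c)
ball=near(W,.5,.62,-.3,-.2,.12,.16); print('ball',ball.sum(),np.median(W[ball],0))
hs=cv2.cvtColor(c['color'],cv2.COLOR_RGB2HSV)
k=((hs[...,0]<12)&(hs[...,1]>110)&(hs[...,2]>40)).astype(np.uint8); k[:150]=0;k[260:]=0;k[:,:280]=0;k[:,430:]=0
n,l,st,ce=cv2.connectedComponentsWithStats(k)
for i in range(1,n):
    if st[i,4]>4:
        P=np.median(W[l==i],0); d=P[:2]-ST[0]; print(ce[i].round(1),st[i,4],(d*1000).round(0),P[2].round(4))
cv2.imwrite('pics/t9c.png',cv2.resize(c['color'][170:260,280:420,::-1],None,fx=4,fy=4,interpolation=cv2.INTER_CUBIC))
E
```

```text
[0.63 0.22 1.39 0.   1.54 2.  ]
shift [  5.3   5.5 145.1] turn [-0.1  0.1  0.3] grasp now [0.4782 0.4134 0.2401]
ball 69 [ 0.57277606 -0.25276352  0.14369804]
[334.1 208.7] 27 [24. 30.] 0.0428
[344.  209.8] 23 [26. -1.] 0.0428
[352.1 212.8] 25 [ 21. -28.] 0.0412
[337.6 220.1] 31 [-11.  11.] 0.0416
[350.9 220.6] 26 [ -4. -29.] 0.0418
[331.1 224.4] 28 [-28.  29.] 0.0404
[340.5 226.6] 22 [-30.  -0.] 0.0418
[349.9 227.7] 23 [-28. -30.] 0.0423
```

View pics/t9c.png

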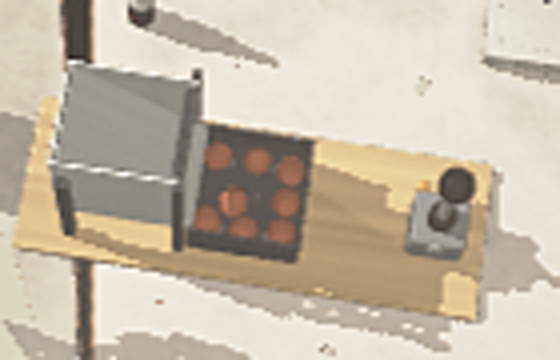

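All 8 lumps lie in one layer in the wagon (around 250,195), gate shut, lever upright. Grip the tamper.

>>> drive_tool:
  moves: [60,5,5,20,0,0,0,60,0,0,40,0,0,0,60,0,0,40,0,0,0,60,0,0,30,0,0,0,60,0,0,13,0,0,0,60,0,0,0,0,0,0,10,0,0,0,0,0,0,10,0,0,0,0,0,0]
  grip_force: 40

```text
t: 25.65
tool_pos: [0.4874, 0.4053, 0.2681]
orientation: [-3.125, -0.302, -0.005]
force: [-0.2, 0.1, 0.3]
opening: 0.0487
gripper_force: 0.0
```

>>> drive_tool:
  moves: [10,0,0,0,0,0,0,10,0,0,0,0,0,0,10,0,0,0,0,0,0]

```text
t: 25.95
tool_pos: [0.4866, 0.4052, 0.2663]
orientation: [-3.126, -0.303, -0.002]
force: [0.2, 1.2, 1.1]
opening: 0.0243
gripper_force: 2.5
```

```bash
python3 - <<'E'
from h import *
plan([.4845,.409,.095],down(.195-np.pi/2))
E
```

```text
shift [-1.3 -4.1  4.3] turn [-0.  -0.1 -0.1] grasp now [0.4867 0.4054 0.0993]
```

>>> drive_tool:
  moves: [10,0,0,0,0,0,0,10,0,0,0,0,0,0,10,0,0,-20,0,0,0,10,0,0,-40,0,0,0,10,0,0,-45,0,0,0,10,0,0,-45,0,0,0,10,0,0,-45,0,0,0,10,0,0,-15,0,0,0]

```text
t: 26.75
tool_pos: [0.4867, 0.4051, 0.4815]
orientation: [-3.123, -0.302, -0.011]
force: [-0.0, 0.8, -1.8]
opening: 0.0239
gripper_force: 40.0
```

```bash
python3 - <<'E'
from h import *
print(cur()[0]['force'],cur()[0]['opening'],cur()[0]['gripper_force'])
plan([*stand(0,0),.3],down(.03-np.pi/2))
E
```

```text
[-0.03390076  0.80191974 -1.76692557] 0.023883281928159618 39.98268127441406
shift [-15.1 516.4  12.8] turn [-0.2 -0.4  9.3] grasp now [0.4878 0.4059 0.3145]
```

>>> drive_tool:
  moves: [10,-1,43,0,0,0,0,10,-1,43,0,0,0,0,10,-1,43,0,0,0,0,10,-1,43,0,0,0,0,10,-1,43,0,0,0,0,10,-1,43,0,0,0,0,10,-1,43,0,0,0,0,10,-2,43,0,0,0,0]

```text
t: 27.55
tool_pos: [0.5434, 0.0639, 0.4735]
orientation: [-3.127, -0.303, 0.004]
force: [-0.1, 0.4, -2.4]
opening: 0.0239
gripper_force: 40.0
```

>>> drive_tool:
  moves: [10,-2,43,0,0,0,0,10,-2,43,0,0,0,0,10,-1,43,0,0,0,4.6,10,-1,43,0,0,0,4.6,10,0,0,0,0,0,0,10,0,0,0,0,0,0]

```text
t: 28.15
tool_pos: [0.567, -0.1058, 0.4735]
orientation: [-3.14, -0.048, 0.004]
force: [-0.7, 0.4, -1.6]
opening: 0.0236
gripper_force: 40.0
```

```bash
python3 - <<'E'
from h import *
s,p,R=cur(); print(s['q'].round(2),s['force'])
plan([*stand(0,0),.15],down(.03-np.pi/2))
a=shot('side','sa.png'); c=shot('top','ta.png'); W=world(c); hsv=cv2.cvtColor(c['color'],cv2.COLOR_RGB2HSV)
r=near(W,.5,.65,-.2,0,.205,.24)&(hsv[...,1]>70); print(r.sum(), rect(W[r]) if r.sum()>5 else '')
A=cv2.resize(a['color'][120:270,270:430,::-1],(400,375),interpolation=cv2.INTER_CUBIC);B=cv2.resize(c['color'][150:280,280:420,::-1],(400,375),interpolation=cv2.INTER_CUBIC); cv2.imwrite('pics/tac.png',np.hstack([A,B]))
E
```

```text
[-0.27  0.05  1.45  0.    1.65  1.27] [-0.69326281  0.36280776 -1.59670791]
shift [  4.4  -1.  156.4] turn [-0.1  0.2  0. ] grasp now [ 0.5666 -0.1056  0.3065]
155 (((560.8553466796875, -102.72209167480469), (60.35737228393555, 67.98692321777344), 1.1171706914901733), [[530.0, -69.0], [531.0, -137.0], [592.0, -136.0], [590.0, -68.0]])
```

View pics/tac.png

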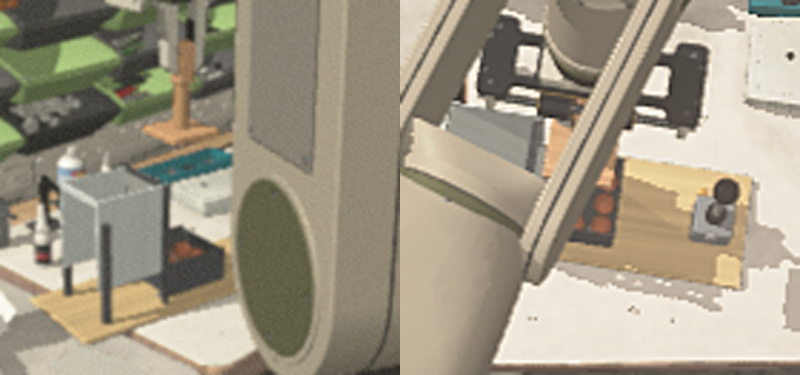

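Tamper hangs level above the wagon (plate 180,130 left). Lower it with small corrections.

>>> drive_tool:
  moves: [10,5.5,1,0,0,0,0,10,0,0,35,0,0,0,10,0,0,35,0,0,0,10,0,0,30,0,0,0,10,0,0,20,0,0,0,10,0,0,15,0,0,0,10,0,0,10,0,0,0,10,0,0,0,0,0,0]

```text
t: 29.05
tool_pos: [0.5726, -0.105, 0.3292]
orientation: [-3.141, -0.052, 0.003]
force: [-0.1, 0.2, -1.8]
opening: 0.0236
gripper_force: 40.0
```

```bash
python3 - <<'E'
from h import *
s,p,R=cur(); print(s['force']); plan([.5725,-.1055,.1413])
E
```

```text
[-0.07944325  0.16099383 -1.82565485]
shift [ 0.2  0.6 20.9] turn [0. 0. 0.] grasp now [ 0.5723 -0.105   0.1622]
```

>>> drive_tool:
  moves: [10,0,0,8,0,0,0,10,0,0,6,0,0,0,10,0,0,3,0,0,0,10,0,0,2,0,0,0,10,0,0,1,0,0,0,10,0,0,1,0,0,0,10,0,0,0,0,0,0]

```text
t: 29.75
tool_pos: [0.5731, -0.1057, 0.3104]
orientation: [3.141, 0.051, 0.003]
force: [-0.2, 0.2, 2.6]
opening: 0.0238
gripper_force: 40.0
```

>>> drive_tool:
  moves: [10,0,0,1,0,0,0,10,0,0,1,0,0,0,10,0,0,0,0,0,0,10,0,0,0,0,0,0]

```text
t: 30.15
tool_pos: [0.5737, -0.1058, 0.3099]
orientation: [3.14, 0.051, 0.007]
force: [-1.6, 0.7, 10.4]
opening: 0.024
gripper_force: 40.0
```

>>> drive_tool:
  moves: [10,0,0,1,0,0,0,10,0,0,1,0,0,0,10,0,0,1,0,0,0,10,0,0,0,0,0,0,10,0,0,0,0,0,0,10,0,0,0,0,0,0]

```text
t: 30.75
tool_pos: [0.5746, -0.1059, 0.3097]
orientation: [3.139, 0.051, 0.013]
force: [-3.7, 2.3, 23.6]
opening: 0.0238
gripper_force: 40.0
```

>>> drive_tool:
  moves: [10,0,0,-6,0,0,0,10,0,0,-20,0,0,0,10,0,0,-35,0,0,0,10,0,0,-45,0,0,0,10,0,0,-45,0,0,0,10,0,0,-25,0,0,0]

```text
t: 31.35
tool_pos: [0.5728, -0.1057, 0.4846]
orientation: [3.14, 0.051, 0.006]
force: [0.5, -0.2, -1.2]
opening: 0.0235
gripper_force: 40.0
```

```bash
python3 - <<'E'
from h import *
print(cur()[0]['force'])
plan([.4867,.4054,.3],down(.195-np.pi/2))
E
```

```text
[ 0.47724811 -0.22585476 -1.21956642]
shift [ -69.5 -513.6   16.6] turn [ 0.1 -0.2 -9.3] grasp now [ 0.5734 -0.1059  0.3176]
```

Pressed with about 25 N. Return the tamper to its place.

>>> drive_tool:
  moves: [10,-6,-43,0,0,0,0,10,-6,-43,0,0,0,0,10,-6,-43,0,0,0,0,10,-6,-43,0,0,0,0,10,-6,-43,0,0,0,0,10,-6,-43,0,0,0,0,10,-6,-43,0,0,0,0,10,-6,-43,0,0,0,0]

```text
t: 32.15
tool_pos: [0.5129, 0.2383, 0.4799]
orientation: [3.141, 0.051, -0.001]
force: [0.6, 0.2, -2.2]
opening: 0.0239
gripper_force: 40.0
```

>>> drive_tool:
  moves: [10,-6,-43,0,0,0,0,10,-5,-43,0,0,0,0,10,-5,-42,0,0,0,0,10,-5,-41,0,0,0,-4.6,10,0,0,30,0,0,-4.6,10,0,0,40,0,0,0,10,0,0,40,0,0,0,10,0,0,0,0,0,0]

```text
t: 32.95
tool_pos: [0.4852, 0.4037, 0.362]
orientation: [3.12, 0.302, -0.019]
force: [-0.6, -0.3, -3.0]
opening: 0.024
gripper_force: 40.0
```

```bash
python3 - <<'E'
from h import *
print(cur()[0]['force'])
plan([.4867,.4054,.0993],down(.195-np.pi/2))
c=shot('top','tb.png'); W=world(c)
hs=cv2.cvtColor(c['color'],cv2.COLOR_RGB2HSV)
k=((hs[...,0]<12)&(hs[...,1]>110)&(hs[...,2]>40)).astype(np.uint8); k[:150]=0;k[260:]=0;k[:,:280]=0;k[:,430:]=0
n,l,st,ce=cv2.connectedComponentsWithStats(k)
for i in range(1,n):
    if st[i,4]>4:
        P=np.median(W[l==i],0); d=P[:2]-ST[0]; print(st[i,4],(d*1000).round(0),P[2].round(4))
ball=near(W,.5,.62,-.3,-.2,.12,.16); print('ball',np.median(W[ball],0))
E
```

```text
[-0.64192094 -0.33396278 -3.02465476]
shift [ 3.  -2.  95.7] turn [ 0.3  0.7 -0.1] grasp now [0.4833 0.4023 0.195 ]
28 [25. 31.] 0.0412
24 [28. -1.] 0.0408
25 [ 22. -28.] 0.0413
32 [-11.  12.] 0.042
28 [ -3. -29.] 0.0417
28 [-29.  29.] 0.0398
22 [-30.  -0.] 0.0421
23 [-28. -30.] 0.043
ball [ 0.57399565 -0.25306494  0.14321893]
```

>>> drive_tool:
  moves: [10,3,-2,40,0,0,0,10,0,0,30,0,0,0,10,0,0,15,0,0,0,10,0,0,5,0,0,0,10,0,0,2,0,0,0,10,0,0,1,0,0,0,10,0,0,0,0,0,0,10,0,0,0,0,0,0]

```text
t: 33.8
tool_pos: [0.4901, 0.4077, 0.2789]
orientation: [-3.126, -0.303, -0.003]
force: [-0.0, -0.5, -2.1]
opening: 0.0237
gripper_force: 40.0
```

>>> drive_tool:
  moves: [10,0,0,6,0,0,0,10,0,0,4,0,0,0,10,0,0,2,0,0,0,10,0,0,0,0,0,0,10,0,0,1,0,0,0,10,0,0,0,0,0,0]

```text
t: 34.4
tool_pos: [0.4897, 0.4075, 0.2659]
orientation: [-3.127, -0.303, -0.0]
force: [-4.6, -3.2, 10.4]
opening: 0.0237
gripper_force: 40.0
```

Touching the bench; release and rise.

>>> drive_tool:
  moves: [10,0,0,-1,0,0,0,60,0,0,0,0,0,0,60,0,0,0,0,0,0,60,0,0,0,0,0,0,60,0,0,0,0,0,0,60,0,0,-20,0,0,0,60,0,0,-40,0,0,0,60,0,0,-45,0,0,0]

```text
t: 35.2
tool_pos: [0.4892, 0.407, 0.3695]
orientation: [3.125, 0.302, -0.006]
force: [0.3, 0.8, 0.9]
opening: 0.0598
gripper_force: 0.0
```

>>> drive_tool:
  moves: [60,0,0,-45,0,0,0,60,0,0,-20,0,0,0,60,0,30,0,0,0,0,60,0,40,0,0,0,0,60,0,40,0,0,0,0,60,0,40,0,0,0,0,60,0,0,0,0,0,0,60,0,0,0,0,0,0]

```text
t: 36.0
tool_pos: [0.5188, 0.2595, 0.4356]
orientation: [-3.127, -0.299, -0.0]
force: [-0.4, 0.4, -0.6]
opening: 0.0596
gripper_force: 0.0
```

```bash
python3 - <<'E'
from h import *
a=shot('side','sc.png'); c=shot('top','tc.png')
A=cv2.resize(a['color'][180:310,150:310,::-1],(400,325),interpolation=cv2.INTER_CUBIC);B=cv2.resize(c['color'][150:280,150:420,::-1],(400,193),interpolation=cv2.INTER_CUBIC)
B=np.vstack([B,cv2.resize(c['color'][180:250,290:420,::-1],(400,132))]); cv2.imwrite('pics/tcc.png',np.hstack([A,B]))
E
```

```text
(no output)
```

View pics/tcc.png

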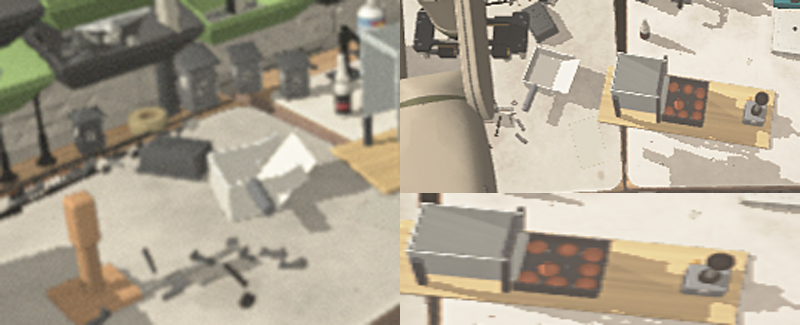

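Tamper (85,270) and empty scoop (255,185) stand upright, 8 lumps level in the wagon, lever upright, bystanders in place.

```bash
python3 -c "
from plant import robot
print(robot.close_job())"
```

```text
the job is handed in; nothing more can be done
None
```

The job is handed in: all eight lumps I found (six from the scoop, two off the bench) lie level in one layer in the wagon, the gate is shut and the lever upright. The tamper and empty scoop stand upright on the bench and the bystanders look undisturbed in the final pictures; the hand-in returned no verdict.

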